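# Start and tighten a lubricator's filler cap

### The job

The filler cap lies loose on the neck of the lubricator tank, its thread not yet caught. Without lifting it off, turn it gently backwards (anticlockwise) until it clicks down into its thread start, then press it lightly and turn it forwards (clockwise) until it is fully home, and let go. Do not force the thread: neither turn hard against a stop nor press hard, and leave the other things alone.

Things in the scene. Friction and masses are not known exactly. Their poses are not given: they have to be found in the camera images.
- lubricator: Lubricator tank, bolted down: steel base plate 124x124x6 mm, grey round tank 100 mm in diameter with a low upright neck in the middle. Origin: centre of the underside, on the neck's axis; z up, brass outlet nipple towards -x. All heights below are above this origin.
- neck_top (a point): Centre of the neck's top (height 84 mm). Neck 40 mm thick with three right-handed thread ridges (clockwise from above draws down). Where round the neck the thread starts lie varies, unseen under the cap and not shown by any pose. From a start the thread runs 60 degrees clockwise and 4 mm down to a stop. In a start a lug has only 8 degrees of play; turned back further it meets a stop too.
- plunger_top (a point): Top of a brass spring plunger in the neck, 18 mm thick, covered by the cap. It pushes the cap up once the cap is 5 mm below its loose position: 1.5 N at first, 1.2 N more per mm, about 10 N when home.
- cap_grip (a point): Centre of the wing grip on the black filler cap (0.15 kg): upright bar 50 long (point's x), 14 thick (y), 28 mm high (z), on the cap's flat top. Height of this point: 118 mm loose on the ridges (at start); drops to about 113 by its own weight at the thread starts (the click); pressed below 109 the lugs pass under the ridges when turned clockwise; 106 home at the stop. Above 121 it is off the thread.
- cap: The same cap; origin at the centre of its rim, 44 mm below the grip centre, same axes. Round skirt 64 mm wide, 30 mm high, three inner lugs near the rim. At the start it must be turned back 10 to 85 degrees to click; turned clockwise before that the lugs jam on a stop. Under 104.5 mm grip height the rim meets the tank's flat collar.
- oil_filter: Bystander: white spin-on filter, upright can 67 mm diameter, 91 mm high; origin at the centre of its underside.
- grease_tub: Bystander: white round tub with green lid, 70 mm diameter, 56 mm high; origin at the centre of its underside.
- tape_measure: Bystander: yellow tape measure lying flat, 68x83x37 mm; origin at the centre of its underside.
- torch: Bystander: black pocket torch lying along its y, 35x127x36 mm; origin at the centre of its underside.
Things that resemble listed ones, but are neither listed nor needed, are in the scene too. What is meant by the cap is not yellow, and is the larger of those in its own colour.

How it is judged:
By the outcome, as a careful person would: the job done as asked, in the order asked, and still so for the second after the job is handed in, with the robot touching nothing.
It also fails if it takes over 72 s, if anything falls off the work surface, if the arm or the gripper's body presses on something with over 40 N, if the wrist force passes 120 N, or if a joint passes its speed limit or range.

### The arm

A 6-joint arm with a two-finger parallel gripper is mounted at the origin on a cart in front of the work surface, level with it; the furniture and walls round the work are solid. World frame = base frame: x ahead of the robot, y to its left, z up, the work surface at z = 0. Lengths are in m, angles in rad, forces in N, time in s.
With the tool pointing down it reaches from about 0.4 to 0.925 m from the base axis. Payload 3.4 kg.
Tool frame: the origin (TCP) lies on the centre line of the jaws, within the pads' length; the fingertips stand 14 mm ahead of it and the grasp point (between the pads) lies 5 mm behind it; z points along the fingers, y is the line along which they close (so a half turn about z gives the same grasp; the last joint's range is limited). The gripper opens to 85 mm and grips with 20 to 120 N. Pads are 22 mm wide; open, the fingers measure 114 mm over their backs; the gripper's body (76 mm by 85 mm) begins 54 mm behind the grasp point. The pads swing forward as they close: fully open they stand 13 mm farther back than shut.
Start: joints at [-1.258, 0.307, 1.506, -0, 1.328, -0.073], TCP at [0.216, -0.533, 0.245] pointing down, gripper open.
Joint ranges: [-3.12, 3.12], [-1.05, 2.28], [0.14, 2.33], [-1.42, 4.57], [0.1, 2.73], [-2.68, 2.68]. Speed limits (rad/s): [2.57, 2.57, 3.14, 3.14, 3.14, 3.14].

### API

Orientations are given as a unit quaternion [x, y, z, w].
In Python, from bench import env gives the robot as it stands.
- The arm moves only by the tool send_rows, never from a script. Its argument "rows" is a list of rows, each an object with "offset": the shift along the tool's x, y, z in cm, a list of three; "twist": the turn, a rotation vector about the tool's x, y, z in degrees, a list of three; "hand": the closure, from 0 (fully open) to 1 (shut). A call has 1 to 5 rows; each row shifts and turns the commanded pose from where the row before left it, along the tool's axes as they then stand; what a row does not reach is not made up. A row lasts 1/10 s, in which the tool goes at most 50 mm and 8.59 degrees, less where a joint would pass 70% of its speed; a pose out of reach is approached as far as the arm can. A call is refused whole if a number of a shift passes 5 or a number of a turn 8.59, either way. A call with a gripper value outside its range is refused whole. The fingers move at their own pace and stop on an object; "newtons" is the grip in N (left out, the last holds). Time passes only in rows, so rows that do not move let the fingers close. It gives the time, the measured TCP pose, the force, the opening and the grip force at its end, in the units of the state.
- env.get_obs(): the state, without advancing time (a new reading comes with each control period).
- env.snapshot(name): name is "side" or "top" or "wrist"; returns a dict with "image" (480x640x3 uint8, blue, green, red), "depth" (480x640 float32, m along the optical axis (not along the pixel's ray), 0 where there is no reading), "intrinsics" (3x3 intrinsics, pixels), "rvec" (rotation vector, rad) and "tvec" (3), from world to camera coordinates, as OpenCV has them; the wrist camera has in their place "T_tool_cam" (4x4, takes a point from camera to tool coordinates, whose origin is the TCP and whose axes are the flange's). Camera axes: x right, y down, z forward; pixel columns grow to the right and rows downward; lengths in m; the calibration is good to about 2 mm. A picture is of the moment at which its call begins: read the wrist's pose just before it.
- env.hand_in(): hands the job in; it is judged then, once.
The state is a dict: "t": time; "joint_positions": joint angles; "joint_vel": joint speeds; "effort": joint torques, N m; "position": TCP position; "eef_rot": TCP orientation; "contact_force": force on the tool from outside, world axes, zero at the start; "wrist_torque": the same for the moment, N m; "gripper_width": finger opening in m; "finger_force": force on a finger pad.
Only numpy, scipy, OpenCV 4.12 (cv2) and the standard library are available. Lean on these libraries where they do the work, as an engineer would, in place of code of your own. Each camera call takes 0.05 s, during which the arm holds its last target. There are 200 camera calls.

## Working session

There is one attempt and no reset: what is moved stays moved. The work goes in short steps, Python scripts to look and compute and a tool call to move; the robot and the scene stay as the last step left them, time stands still between calls to the robot, and variables do not carry over. Pictures are saved under pics/ and viewed, at most 10 in all, crops included, and the job is handed in when it is done.

Besides the shell and the picture viewer there is one more tool, called after ">>>" as a command line: name --argument value ..., lists and objects as JSON in quotes. send_rows: Moves the arm, as the interface text tells. Its arguments: {"type":"object","properties":{"rows":{"type":"array"},"newtons":{"type":"number"}},"required":["rows"]}

```bash
mkdir -p pics; python3 - <<'E'
from bench import env
import cv2
for n in("top","side"):
    s=env.snapshot(n); cv2.imwrite(f"pics/{n}0.png",s["image"]); print(n,s["intrinsics"],s["rvec"],s["tvec"])
print(env.get_obs())
E
```

```text
top [[546.17995715   0.         323.56288346]
 [  0.         546.17995715 232.9362747 ]
 [  0.           0.           1.        ]] [ 2.16727438 -2.19546981  0.11354967] [-0.01134088  0.49775427  1.19222168]
side [[435.58275925   0.         317.42948812]
 [  0.         435.58275925 235.51725264]
 [  0.           0.           1.        ]] [ 0.38161865 -2.54659381  1.51865292] [0.44149126 0.17088016 0.82819251]
{'t': 0.1, 'joint_positions': array([-1.25853599e+00,  3.07534028e-01,  1.50754566e+00,  3.83146058e-05,
        1.32844244e+00, -7.35163568e-02]), 'joint_vel': array([-0.00073886,  0.00058195, -0.00372531, -0.00075621, -0.00010108,
        0.00156153]), 'effort': array([ 2.47798176e-03, -4.58522701e+01, -2.52607137e+01,  7.51050311e-05,
        5.67653653e-03, -6.08375537e-07]), 'position': array([ 0.21615209, -0.53216301,  0.24445153]), 'eef_rot': array([ 9.81455078e-01,  1.91689851e-01, -9.64285212e-05, -9.60085315e-04]), 'contact_force': array([-0.08738003,  0.07434536,  0.24126643]), 'wrist_torque': array([-0.00842657, -0.06206133, -0.00315488]), 'finger_force': 0.0, 'gripper_width': 0.08531170691517732}
```

View pics/top0.png

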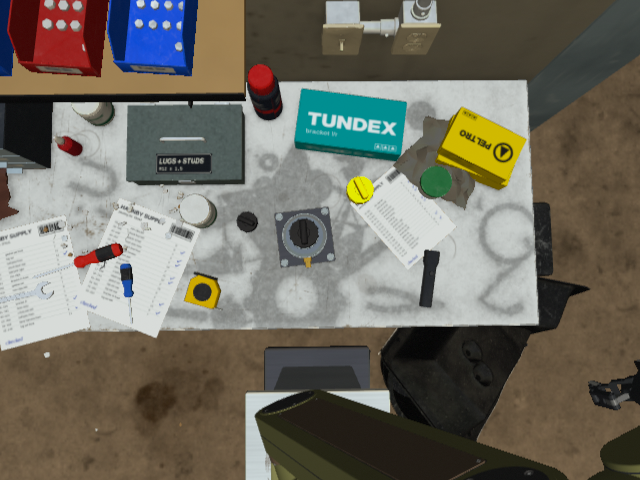

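View pics/side0.png

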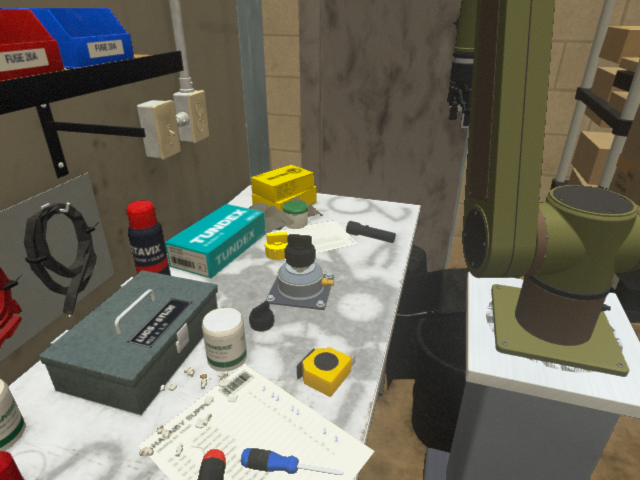

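The lubricator is at about (304,234) in the top view, with the black cap's bar about (303,233) and the nipple at (308,262). The smaller black cap at (247,221) is a decoy.

```bash
cat > h.py <<'E'
import numpy as np,cv2
from scipy.spatial.transform import Rotation as R
def world(s,uv,z=None):
    """world points of pixels: by depth, or where the ray meets height z"""
    K=s["intrinsics"];M=cv2.Rodrigues(s["rvec"])[0];t=np.ravel(s["tvec"]);o=-M.T@t;out=[]
    for u,v in uv:
        d=np.linalg.solve(K,[u,v,1.]);
        w=M.T@d
        k=s["depth"][int(round(v)),int(round(u))] if z is None else (z-o[2])/w[2]
        out.append(o+k*w)
    return np.array(out)
E
python3 - <<'E'
from h import *; from bench import env
s=env.snapshot("top")
c=s["image"][200:275,260:350]; cv2.imwrite("pics/crop.png",cv2.resize(c,None,fx=8,fy=8,interpolation=cv2.INTER_CUBIC))
v,u=np.mgrid[195:275,260:350]; P=world(s,list(zip(u.ravel(),v.ravel())))
for lo,hi in((.12,.145),(.095,.112),(.003,.012)):
    Q=P[(P[:,2]>lo)&(P[:,2]<hi)]; r=cv2.minAreaRect((Q[:,:2]*1000).astype(np.float32)); print(lo,len(Q),Q.mean(0),Q.min(0),Q.max(0),r)
E
```

```text
0.12 166 [0.4920492  0.02515809 0.13087874] [0.46773608 0.01739986 0.12282157] [0.51724582 0.03348095 0.13684956] ((492.60400390625, 25.201251983642578), (49.832218170166016, 13.732691764831543), 5.416555404663086)
0.095 487 [0.49128622 0.02509957 0.10375949] [ 0.46203123 -0.0050859   0.09645846] [0.52246171 0.05535963 0.11195533] ((492.1016540527344, 25.12718963623047), (60.155181884765625, 59.491798400878906), 33.461212158203125)
0.003 1471 [0.49235324 0.02835502 0.00589445] [ 0.40658206 -0.07687571  0.00300076] [0.5873289  0.12560064 0.01197157] ((496.86077880859375, 25.069915771484375), (202.0272216796875, 179.1500244140625), 89.29095458984375)
```

View pics/crop.png

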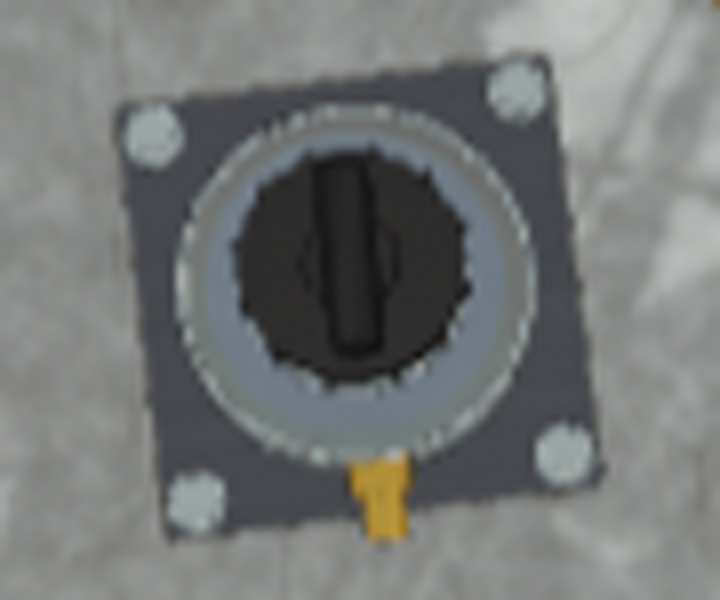

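The bar centre comes out at (0.492, 0.025), its top near 0.132 m as expected, and its long axis at +5.4° yaw. I'll translate above it first.

>>> send_rows --rows '[{"offset": [3.58, -3.17, 0], "twist": [0, 0, 0], "hand": 0}, {"offset": [3.58, -3.17, 0], "twist": [0, 0, 0], "hand": 0}, {"offset": [3.58, -3.17, 0], "twist": [0, 0, 0], "hand": 0}, {"offset": [3.58, -3.17, 0], "twist": [0, 0, 0], "hand": 0}, {"offset": [3.58, -3.17, 0], "twist": [0, 0, 0], "hand": 0}]' --newtons 20

```text
t: 0.65
position: [0.3228, -0.3167, 0.2451]
eef_rot: [0.982, 0.191, 0.0, -0.0]
contact_force: [0.2, 0.3, 1.3]
gripper_width: 0.0852
finger_force: 0.0
```

>>> send_rows --rows '[{"offset": [3.58, -3.17, 0], "twist": [0, 0, 0], "hand": 0}, {"offset": [3.58, -3.17, 0], "twist": [0, 0, 0], "hand": 0}, {"offset": [3.58, -3.17, 0], "twist": [0, 0, 0], "hand": 0}, {"offset": [3.58, -3.17, 0], "twist": [0, 0, 0], "hand": 0}, {"offset": [3.58, -3.17, 0], "twist": [0, 0, 0], "hand": 0}]'

```text
t: 1.15
position: [0.4291, -0.1024, 0.2454]
eef_rot: [0.981, 0.192, 0.0, 0.0]
contact_force: [0.8, -0.9, 0.4]
gripper_width: 0.0853
finger_force: 0.0
```

>>> send_rows --rows '[{"offset": [3.58, -3.17, 0], "twist": [0, 0, 0], "hand": 0}, {"offset": [3.58, -3.17, 0], "twist": [0, 0, 0], "hand": 0}, {"offset": [3.58, -3.17, 0], "twist": [0, 0, 0], "hand": 0}, {"offset": [0, 0, 0], "twist": [0, 0, 8.4], "hand": 0.4}, {"offset": [0, 0, 0], "twist": [0, 0, 8.4], "hand": 0.5}]'

```text
t: 1.65
position: [0.4928, 0.0261, 0.2448]
eef_rot: [0.999, 0.045, -0.0, -0.0]
contact_force: [0.1, -0.7, -1.2]
gripper_width: 0.0587
finger_force: 0.0
```

```bash
cat >> h.py <<'E'
def wcloud(env):
    o=env.get_obs(); s=env.snapshot("wrist"); K=s["intrinsics"]; d=s["depth"]
    v,u=np.mgrid[0:480:2,0:640:2]; z=d[::2,::2]; m=z>0
    pc=np.stack([(u-K[0,2])/K[0,0]*z,(v-K[1,2])/K[1,1]*z,z],-1)[m]
    T=np.array(s["T_tool_cam"]); pt=pc@T[:3,:3].T+T[:3,3]
    return o,s,pt,R.from_quat(o["eef_rot"]).apply(pt)+o["position"]
E
python3 - <<'E'
from h import *; from bench import env
o,s,pt,P=wcloud(env)
cv2.imwrite("pics/w1.png",s["image"])
n=np.hypot(P[:,0]-.492,P[:,1]-.025)<.04
for lo,hi in((.122,.14),(.09,.112)):
    m=n&(P[:,2]>lo)&(P[:,2]<hi);Q=P[m];print(lo,len(Q),Q.mean(0),np.median(Q[:,2]),cv2.minAreaRect((Q[:,:2]*1000).astype(np.float32)))
print(o["position"],s["T_tool_cam"])
E
```

```text
0.122 307 [0.49579472 0.02347931 0.1314353 ] 0.13192538478133015 ((493.94525146484375, 23.041088104248047), (48.865333557128906, 13.496344566345215), 4.981758117675781)
0.09 786 [0.49713901 0.02380232 0.10433474] 0.10445821068212506 ((493.5359802246094, 22.84044647216797), (61.55693054199219, 60.08284378051758), 35.146766662597656)
[0.49278167 0.02614231 0.24484799] [[-8.57127658e-05 -9.54641728e-01 -2.97756886e-01  7.64246289e-02]
 [ 9.99999921e-01 -1.97727101e-04  3.46073548e-04  8.64903807e-04]
 [-3.89250856e-04 -2.97756833e-01  9.54641669e-01 -1.29111559e-01]
 [ 0.00000000e+00  0.00000000e+00  0.00000000e+00  1.00000000e+00]]
```

View pics/w1.png

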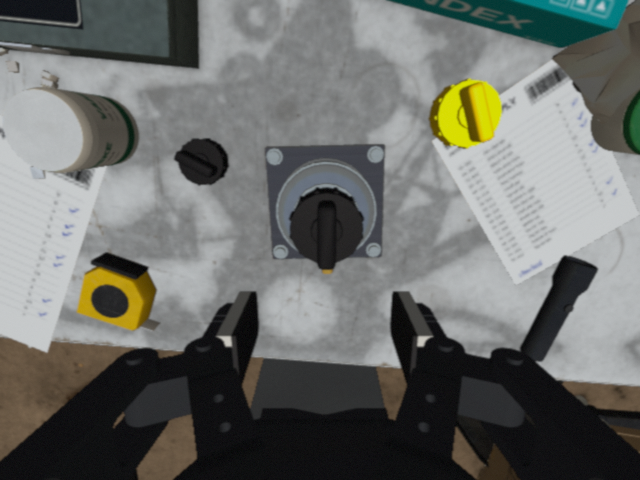

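The wrist view shows the bar at (326,235), centred between the fingers. Wrist and top estimates agree within 2 mm, so I'll take their mean and descend.

>>> send_rows --rows '[{"offset": [0.05, 0.2, 4.0], "twist": [0, 0, 0], "hand": 0.6}, {"offset": [0, 0, 4.0], "twist": [0, 0, 0], "hand": 0.6}, {"offset": [0, 0, 2.2], "twist": [0, 0, 0], "hand": 0.6}, {"offset": [0, 0, 1.0], "twist": [0, 0, 0], "hand": 0.6}, {"offset": [0, 0, 1.0], "twist": [0, 0, 0], "hand": 0.6}]'

```text
t: 2.2
position: [0.4933, 0.022, 0.1229]
eef_rot: [0.999, 0.047, -0.0, -0.0]
contact_force: [-0.2, 0.1, -0.2]
gripper_width: 0.0343
finger_force: 0.0
```

>>> send_rows --rows '[{"offset": [0, 0, 0], "twist": [0, 0, 0], "hand": 0.72}, {"offset": [0, 0, 0], "twist": [0, 0, 0], "hand": 0.74}, {"offset": [0, 0, 0], "twist": [0, 0, 0], "hand": 0.75}, {"offset": [0, 0, 0], "twist": [0, 0, 0], "hand": 0.76}, {"offset": [0, 0, 0], "twist": [0, 0, 0], "hand": 0.76}]'

```text
t: 2.7
position: [0.4936, 0.0222, 0.124]
eef_rot: [0.999, 0.046, 0.001, 0.0]
contact_force: [-0.2, -0.1, -0.4]
gripper_width: 0.0204
finger_force: 0.0
```

```bash
python3 - <<'E'
from h import *; from bench import env
o,s,pt,P=wcloud(env); print(o["position"],o["wrist_torque"],o["contact_force"])
cv2.imwrite("pics/w2.png",s["image"][240:480,160:480].repeat(2,0).repeat(2,1))
E
```

```text
[0.49359023 0.02223896 0.12398828] [ 0.00065762 -0.00970197  0.01847525] [-0.19594388 -0.13141748 -0.3537204 ]
```

View pics/w2.png

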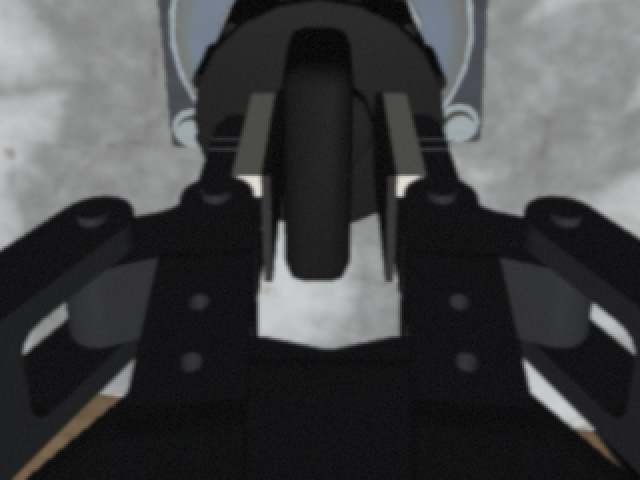

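The picture shows the bar (x 286–352) about 2 mm off towards the left pad (inner faces about 273 and 385). I'll shift by −2 mm in tool y and close loosely round the bar.

>>> send_rows --rows '[{"offset": [0, -0.2, 0.1], "twist": [0, 0, 0], "hand": 0.77}, {"offset": [0, 0, 0], "twist": [0, 0, 0], "hand": 0.79}, {"offset": [0, 0, 0], "twist": [0, 0, 0], "hand": 0.8}, {"offset": [0, 0, 0], "twist": [0, 0, 0], "hand": 0.81}, {"offset": [0, 0, 0], "twist": [0, 0, 0], "hand": 0.815}]'

```text
t: 3.25
position: [0.493, 0.0242, 0.1223]
eef_rot: [0.999, 0.046, -0.0, 0.0]
contact_force: [0.4, -0.3, 0.2]
gripper_width: 0.0157
finger_force: 0.0
```

```bash
cat > q.py <<'E'
from h import *; from bench import env
o,s,pt,P=wcloud(env)
yaw=R.from_quat(o["eef_rot"]).as_matrix()[:2,0]
print("t",o["t"],"pos",o["position"].round(4),"yaw %.1f"%np.degrees(np.arctan2(yaw[1],yaw[0])),"F",np.round(o["contact_force"],1),"T",np.round(o["wrist_torque"],3),"w %.4f ff %.1f"%(o["gripper_width"],o["finger_force"]),"j6 %.2f"%o["joint_positions"][5])
c=o["position"][:2]; d=P[:,:2]-c; x=R.from_quat(o["eef_rot"]).as_matrix()[:2,0]
a=d@x; b=np.abs(d@np.array([-x[1],x[0]])); r=np.hypot(*d.T)
# forward part of the cap's flat top, and the bar's top
f=P[(a>.013)&(r<.029)&(b>.009)&(P[:,2]>.08)&(P[:,2]<.115)]
m=(b<.013)&(np.abs(a)<.03)&(P[:,2]>.112)&(P[:,2]<.136); g=P[m]; g=g[(a[m]>.012)]
print("flat",len(f),np.median(f[:,2]).round(4) if len(f) else "", "bar",len(g),np.median(g[:,2]).round(4) if len(g) else "")
if len(g)>20:
    (c0,wh,ang)=cv2.minAreaRect((g[:,:2]*1000).astype(np.float32)); print("bar rect",np.round(c0,1),np.round(wh,1),round(ang,1))
v=s["image"][240:480,160:480]
E
python3 q.py
```

```text
t 3.25 pos [0.493  0.0242 0.1223] yaw 5.3 F [ 0.4 -0.3  0.2] T [ 0.047 -0.02   0.049] w 0.0157 ff 0.0 j6 1.44
flat 360 0.1045 bar 416 0.1312
bar rect [511.6  25.9] [13.5 25.7] 5.5
```

>>> send_rows --rows '[{"offset": [0, 0, 0], "twist": [0, 0, -2], "hand": 0.815}, {"offset": [0, 0, 0], "twist": [0, 0, -2], "hand": 0.815}, {"offset": [0, 0, 0], "twist": [0, 0, -2], "hand": 0.815}, {"offset": [0, 0, 0], "twist": [0, 0, -2], "hand": 0.815}, {"offset": [0, 0, 0], "twist": [0, 0, -2], "hand": 0.815}]'

```text
t: 3.8
position: [0.493, 0.0242, 0.1223]
eef_rot: [0.991, 0.134, -0.0, -0.0]
contact_force: [0.0, -0.7, 0.3]
gripper_width: 0.0161
finger_force: 0.4
```

```bash
python3 q.py
```

```text
t 3.8 pos [0.493  0.0242 0.1223] yaw 15.4 F [ 0.  -0.7  0.3] T [ 0.033 -0.016 -0.084] w 0.0161 ff 0.4 j6 1.27
flat 387 0.1044 bar 412 0.1309
bar rect [511.2  28.4] [13.1 17.5] 14.8
```

>>> send_rows --rows '[{"offset": [0, 0, 0], "twist": [0, 0, -1], "hand": 0.815}, {"offset": [0, 0, 0], "twist": [0, 0, -1], "hand": 0.815}, {"offset": [0, 0, 0], "twist": [0, 0, -1], "hand": 0.815}, {"offset": [0, 0, 0], "twist": [0, 0, -1], "hand": 0.815}, {"offset": [0, 0, 0], "twist": [0, 0, -1], "hand": 0.815}]'

```text
t: 4.35
position: [0.4929, 0.0242, 0.1223]
eef_rot: [0.984, 0.177, -0.0, -0.0]
contact_force: [-0.1, -1.0, -0.2]
gripper_width: 0.0156
finger_force: 0.4
```

```bash
python3 q.py
```

```text
t 4.35 pos [0.4929 0.0242 0.1223] yaw 20.4 F [-0.1 -1.  -0.2] T [-0.018 -0.026 -0.006] w 0.0156 ff 0.4 j6 1.18
flat 402 0.1044 bar 409 0.1311
bar rect [511.2  28.3] [13.1 14.2] 20.4
```

>>> send_rows --rows '[{"offset": [0, 0, 0], "twist": [0, 0, -1.2], "hand": 0.815}, {"offset": [0, 0, 0], "twist": [0, 0, -1.2], "hand": 0.815}, {"offset": [0, 0, 0], "twist": [0, 0, -1.2], "hand": 0.815}, {"offset": [0, 0, 0], "twist": [0, 0, -1.2], "hand": 0.815}, {"offset": [0, 0, 0], "twist": [0, 0, -1.2], "hand": 0.815}]'

```text
t: 4.9
position: [0.493, 0.0242, 0.1223]
eef_rot: [0.974, 0.228, -0.0, 0.0]
contact_force: [-0.2, -0.1, -0.5]
gripper_width: 0.0158
finger_force: 0.4
```

```bash
python3 q.py
```

```text
t 4.9 pos [0.493  0.0242 0.1223] yaw 26.4 F [-0.2 -0.1 -0.5] T [-0.003 -0.028  0.004] w 0.0158 ff 0.4 j6 1.07
flat 400 0.1043 bar 412 0.1312
bar rect [510.7  30.2] [13.1 14.1] 25.2
```

>>> send_rows --rows '[{"offset": [0, 0, 0], "twist": [0, 0, -1.2], "hand": 0.815}, {"offset": [0, 0, 0], "twist": [0, 0, -1.2], "hand": 0.815}, {"offset": [0, 0, 0], "twist": [0, 0, -1.2], "hand": 0.815}, {"offset": [0, 0, 0], "twist": [0, 0, -1.2], "hand": 0.815}, {"offset": [0, 0, 0], "twist": [0, 0, -1.2], "hand": 0.815}]'

```text
t: 5.45
position: [0.493, 0.0242, 0.1223]
eef_rot: [0.96, 0.279, -0.0, 0.0]
contact_force: [-0.5, 0.7, -1.0]
gripper_width: 0.0155
finger_force: 0.4
```

```bash
python3 q.py
```

```text
t 5.45 pos [0.493  0.0242 0.1223] yaw 32.4 F [-0.5  0.7 -1. ] T [-0.068  0.037  0.003] w 0.0155 ff 0.4 j6 0.97
flat 411 0.1043 bar 406 0.131
bar rect [510.  32.] [13.  14.1] 31.9
```

>>> send_rows --rows '[{"offset": [0, 0, 0], "twist": [0, 0, -1.2], "hand": 0.815}, {"offset": [0, 0, 0], "twist": [0, 0, -1.2], "hand": 0.815}, {"offset": [0, 0, 0], "twist": [0, 0, -1.2], "hand": 0.815}, {"offset": [0, 0, 0], "twist": [0, 0, -1.2], "hand": 0.815}, {"offset": [0, 0, 0], "twist": [0, 0, -1.2], "hand": 0.815}]'

```text
t: 6.0
position: [0.493, 0.0243, 0.1223]
eef_rot: [0.944, 0.329, 0.0, -0.0]
contact_force: [0.4, 0.2, 0.2]
gripper_width: 0.0158
finger_force: 0.4
```

```bash
python3 q.py
```

```text
t 6.0 pos [0.493  0.0243 0.1223] yaw 38.4 F [0.4 0.2 0.2] T [-0.015  0.039  0.   ] w 0.0158 ff 0.4 j6 0.86
flat 408 0.1044 bar 401 0.1309
bar rect [509.   33.5] [13.  13.9] 33.6
```

>>> send_rows --rows '[{"offset": [0, 0, 0], "twist": [0, 0, -1.2], "hand": 0.815}, {"offset": [0, 0, 0], "twist": [0, 0, -1.2], "hand": 0.815}, {"offset": [0, 0, 0], "twist": [0, 0, -1.2], "hand": 0.815}, {"offset": [0, 0, 0], "twist": [0, 0, -1.2], "hand": 0.815}, {"offset": [0, 0, 0], "twist": [0, 0, -1.2], "hand": 0.815}]'

```text
t: 6.55
position: [0.493, 0.0242, 0.1223]
eef_rot: [0.926, 0.378, -0.0, -0.0]
contact_force: [-0.5, 0.2, -0.4]
gripper_width: 0.0153
finger_force: 0.4
```

```bash
python3 q.py
```

```text
t 6.55 pos [0.493  0.0242 0.1223] yaw 44.4 F [-0.5  0.2 -0.4] T [-0.001  0.021  0.025] w 0.0153 ff 0.4 j6 0.76
flat 407 0.1043 bar 402 0.131
bar rect [507.8  35.2] [12.8 14. ] 42.3
```

>>> send_rows --rows '[{"offset": [0, 0, 0], "twist": [0, 0, -1.2], "hand": 0.815}, {"offset": [0, 0, 0], "twist": [0, 0, -1.2], "hand": 0.815}, {"offset": [0, 0, 0], "twist": [0, 0, -1.2], "hand": 0.815}, {"offset": [0, 0, 0], "twist": [0, 0, -1.2], "hand": 0.815}, {"offset": [0, 0, 0], "twist": [0, 0, -1.2], "hand": 0.815}]'

```text
t: 7.1
position: [0.493, 0.0242, 0.1223]
eef_rot: [0.905, 0.426, 0.0, 0.0]
contact_force: [0.2, -0.7, -0.2]
gripper_width: 0.0157
finger_force: 0.4
```

```bash
python3 q.py
```

```text
t 7.1 pos [0.493  0.0242 0.1223] yaw 50.4 F [ 0.2 -0.7 -0.2] T [-0.034 -0.046 -0.005] w 0.0157 ff 0.4 j6 0.65
flat 410 0.1044 bar 398 0.131
bar rect [506.6  36.7] [12.7 14. ] 48.6
```

>>> send_rows --rows '[{"offset": [0, 0, 0], "twist": [0, 0, -1.2], "hand": 0.815}, {"offset": [0, 0, 0], "twist": [0, 0, -1.2], "hand": 0.815}, {"offset": [0, 0, 0], "twist": [0, 0, -1.2], "hand": 0.815}, {"offset": [0, 0, 0], "twist": [0, 0, -1.2], "hand": 0.815}, {"offset": [0, 0, 0], "twist": [0, 0, -1.2], "hand": 0.815}]'

```text
t: 7.65
position: [0.493, 0.0242, 0.1223]
eef_rot: [0.881, 0.473, 0.0, -0.0]
contact_force: [0.3, -0.5, 0.5]
gripper_width: 0.0159
finger_force: 0.4
```

```bash
python3 q.py
```

```text
t 7.65 pos [0.493  0.0242 0.1223] yaw 56.4 F [ 0.3 -0.5  0.5] T [-0.023  0.042 -0.034] w 0.0159 ff 0.4 j6 0.55
flat 408 0.1043 bar 398 0.131
bar rect [505.1  38. ] [12.6 14. ] 54.3
```

>>> send_rows --rows '[{"offset": [0, 0, 0], "twist": [0, 0, -1.2], "hand": 0.815}, {"offset": [0, 0, 0], "twist": [0, 0, -1.2], "hand": 0.815}, {"offset": [0, 0, 0], "twist": [0, 0, -1.2], "hand": 0.815}, {"offset": [0, 0, 0], "twist": [0, 0, -1.2], "hand": 0.815}, {"offset": [0, 0, 0], "twist": [0, 0, -1.2], "hand": 0.815}]'

```text
t: 8.2
position: [0.493, 0.0242, 0.1223]
eef_rot: [0.855, 0.518, 0.0, 0.0]
contact_force: [0.2, 0.1, -1.1]
gripper_width: 0.0159
finger_force: 0.4
```

```bash
python3 q.py
```

```text
t 8.2 pos [0.493  0.0242 0.1223] yaw 62.4 F [ 0.2  0.1 -1.1] T [ 0.003  0.009 -0.017] w 0.0159 ff 0.4 j6 0.45
flat 413 0.1043 bar 395 0.131
bar rect [503.6  39.2] [12.5 14. ] 59.9
```

>>> send_rows --rows '[{"offset": [0, 0, 0], "twist": [0, 0, -1.2], "hand": 0.815}, {"offset": [0, 0, 0], "twist": [0, 0, -1.2], "hand": 0.815}, {"offset": [0, 0, 0], "twist": [0, 0, -1.2], "hand": 0.815}, {"offset": [0, 0, 0], "twist": [0, 0, -1.2], "hand": 0.815}, {"offset": [0, 0, 0], "twist": [0, 0, -1.2], "hand": 0.815}]'

```text
t: 8.75
position: [0.493, 0.0242, 0.1223]
eef_rot: [0.827, 0.562, -0.0, -0.0]
contact_force: [0.8, 1.4, -0.5]
gripper_width: 0.0157
finger_force: 0.4
```

```bash
python3 q.py
```

```text
t 8.75 pos [0.493  0.0242 0.1223] yaw 68.4 F [ 0.8  1.4 -0.5] T [-0.03  -0.013 -0.039] w 0.0157 ff 0.4 j6 0.34
flat 421 0.1043 bar 395 0.1308
bar rect [501.8  40.1] [12.7 13.9] 64.7
```

>>> send_rows --rows '[{"offset": [0, 0, 0], "twist": [0, 0, -1.2], "hand": 0.815}, {"offset": [0, 0, 0], "twist": [0, 0, -1.2], "hand": 0.815}, {"offset": [0, 0, 0], "twist": [0, 0, -1.2], "hand": 0.815}, {"offset": [0, 0, 0], "twist": [0, 0, -1.2], "hand": 0.815}, {"offset": [0, 0, 0], "twist": [0, 0, -1.2], "hand": 0.815}]'

```text
t: 9.3
position: [0.493, 0.0242, 0.1223]
eef_rot: [0.796, 0.605, -0.0, -0.0]
contact_force: [-0.0, -1.0, -0.2]
gripper_width: 0.0157
finger_force: 0.4
```

```bash
python3 q.py
```

```text
t 9.3 pos [0.493  0.0242 0.1223] yaw 74.4 F [-0.  -1.  -0.2] T [ 0.008 -0.047  0.025] w 0.0157 ff 0.4 j6 0.24
flat 429 0.1043 bar 386 0.131
bar rect [500.   41.1] [12. 14.] 73.1
```

>>> send_rows --rows '[{"offset": [0, 0, 0], "twist": [0, 0, -1.2], "hand": 0.815}, {"offset": [0, 0, 0], "twist": [0, 0, -1.2], "hand": 0.815}, {"offset": [0, 0, 0], "twist": [0, 0, -1.2], "hand": 0.815}, {"offset": [0, 0, 0], "twist": [0, 0, -1.2], "hand": 0.815}, {"offset": [0, 0, 0], "twist": [0, 0, -1.2], "hand": 0.815}]'

```text
t: 9.85
position: [0.493, 0.0243, 0.1223]
eef_rot: [0.764, 0.645, 0.0, 0.0]
contact_force: [-0.1, -0.0, -0.6]
gripper_width: 0.0158
finger_force: 0.0
```

```bash
python3 q.py
```

```text
t 9.85 pos [0.493  0.0243 0.1223] yaw 80.4 F [-0.1 -0.  -0.6] T [ 0.001  0.007 -0.04 ] w 0.0158 ff 0.0 j6 0.13
flat 485 0.0973 bar 127 0.1176
bar rect [495.9  37.8] [ 3.6 12.2] 81.0
```

The cap has dropped. I'll check the readings with a picture.

```bash
python3 - <<'E'
from h import *; from bench import env
o,s,pt,P=wcloud(env)
cv2.imwrite("pics/w3.png",s["image"][200:480,160:480].repeat(2,0).repeat(2,1))
s=env.snapshot("side"); cv2.imwrite("pics/s3.png",cv2.resize(s["image"][200:320,240:360],None,fx=5,fy=5,interpolation=cv2.INTER_CUBIC))
x=R.from_quat(o["eef_rot"]).as_matrix()[:2,0]; d=P[:,:2]-o["position"][:2]; a=d@x; b=d@np.array([-x[1],x[0]])
for lo in np.arange(.012,.034,.004):
  for bl in (-.02,-.012,-.004,.004,.012):
    m=(a>lo)&(a<lo+.004)&(b>bl)&(b<bl+.008)&(P[:,2]>.08); print(round(lo,3),bl,m.sum(),np.median(P[m,2]).round(4) if m.any() else"")
E
```

```text
0.012 -0.02 291 0.1843
0.012 -0.012 194 0.1852
0.012 -0.004 129 0.1162
0.012 0.004 195 0.1862
0.012 0.012 303 0.1844
0.016 -0.02 933 0.1959
0.016 -0.012 415 0.1977
0.016 -0.004 32 0.1061
0.016 0.004 576 0.1969
0.016 0.012 825 0.1948
0.02 -0.02 55 0.0894
0.02 -0.012 69 0.1016
0.02 -0.004 68 0.1025
0.02 0.004 70 0.1011
0.02 0.012 44 0.0875
0.024 -0.02 4 0.0834
0.024 -0.012 58 0.0883
0.024 -0.004 66 0.0882
0.024 0.004 53 0.0892
0.024 0.012 0 
0.028 -0.02 0 
0.028 -0.012 1 0.0824
0.028 -0.004 1 0.0803
0.028 0.004 3 0.0826
0.028 0.012 0 
0.032 -0.02 0 
0.032 -0.012 0 
0.032 -0.004 0 
0.032 0.004 0 
0.032 0.012 0
```

View pics/w3.png

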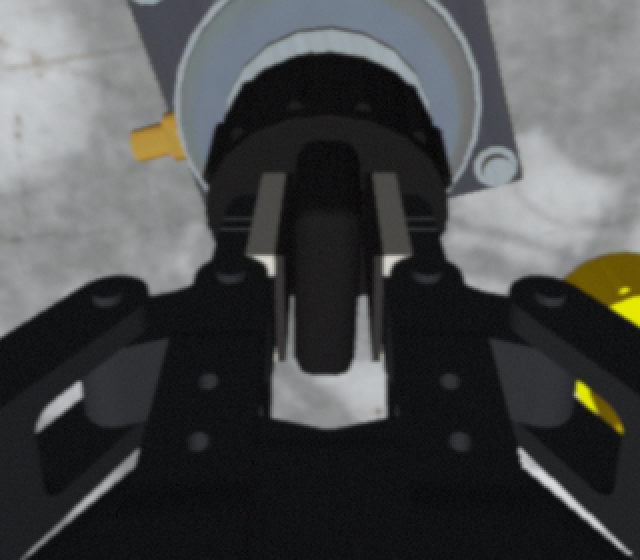

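View pics/s3.png

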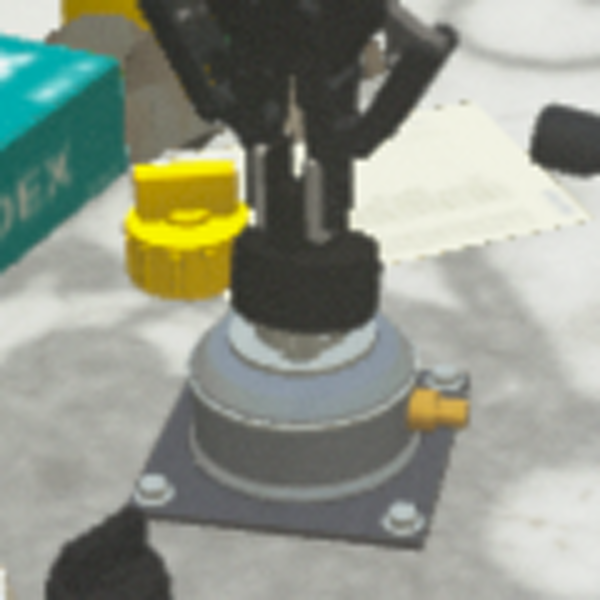

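```bash
cat > tilt.py <<'E'
from h import *; from bench import env
def fit(Q):
    for _ in range(4):
        c=Q.mean(0); n=np.linalg.svd(Q-c)[2][2]; n*=np.sign(n[2]); r=(Q-c)@n; Q=Q[abs(r)<max(.0012,1.5*np.median(abs(r)))]
    return c,n,len(Q),Q.min(0),Q.max(0)
o,s,pt,P=wcloud(env)
col=s["image"][::2,::2][s["depth"][::2,::2]>0].max(1)
d=P[:,:2]-o["position"][:2]; x=R.from_quat(o["eef_rot"]).as_matrix()[:2,0]; a=d@x; b=d@np.array([-x[1],x[0]])
m=(col<70)&(np.hypot(a,b)<.045)&(P[:,2]>.092)&(P[:,2]<.112)&(abs(b)>.009)
print("wrist",*[np.round(v,4) for v in fit(P[m])])
for n in("side","top"):
    s=env.snapshot(n); v,u=np.mgrid[200:300,240:360]; Q=world(s,list(zip(u.ravel(),v.ravel()))); c=s["image"][200:300,240:360].max(2).ravel()
    m=(c<75)&(np.hypot(Q[:,0]-.493,Q[:,1]-.0245)<.045)&(Q[:,2]>.06)
    print(n,m.sum(),np.histogram(Q[m,2],np.arange(.06,.14,.005))[0])
    for lo in np.arange(.06,.112,.006):
        k=m&(Q[:,2]>lo)&(Q[:,2]<lo+.006)
        if k.sum()>3: print(" z%.3f"%lo,k.sum(),Q[k].min(0).round(4),Q[k].max(0).round(4))
E
python3 tilt.py
```

```text
wrist [0.4942 0.0296 0.1026] [-0.0305 -0.1776  0.9836] 367 [0.4634 0.0108 0.0989] [0.5211 0.0458 0.1051]
side 1694 [  0   0   4  55  66  68  79  98 109  25  18  28  30  47  24  23]
 z0.072 34 [0.4618 0.0237 0.0721] [0.5124 0.0546 0.078 ]
 z0.078 72 [0.4616 0.0225 0.078 ] [0.5136 0.0548 0.0839]
 z0.084 87 [0.4612 0.0237 0.0841] [0.516  0.0566 0.09  ]
 z0.090 90 [0.4607 0.     0.09  ] [0.5146 0.0533 0.096 ]
 z0.096 134 [0.4614 0.0027 0.096 ] [0.5165 0.0529 0.102 ]
 z0.102 80 [0.4697 0.0194 0.102 ] [0.513  0.05   0.1077]
 z0.108 23 [0.4739 0.0315 0.1081] [0.5022 0.0434 0.1139]
top 445 [ 1  0  0  0  0  2 18 21  0  0  1  1  0  0  0  0]
 z0.090 24 [ 0.464  -0.0071  0.09  ] [0.4808 0.0161 0.0959]
 z0.096 15 [0.4616 0.0014 0.0961] [0.4721 0.0181 0.0999]
```

```bash
python3 - <<'E'
import cv2,numpy as np
a=cv2.resize(cv2.imread("pics/side0.png")[225:305,265:345],None,fx=5,fy=5,interpolation=cv2.INTER_CUBIC)
from bench import env
b=cv2.resize(env.snapshot("side")["image"][225:305,265:345],None,fx=5,fy=5,interpolation=cv2.INTER_CUBIC)
cv2.imwrite("pics/cmp.png",cv2.convertScaleAbs(np.hstack([a,b]),alpha=2.2,beta=10))
E
```

```text
(no output)
```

View pics/cmp.png

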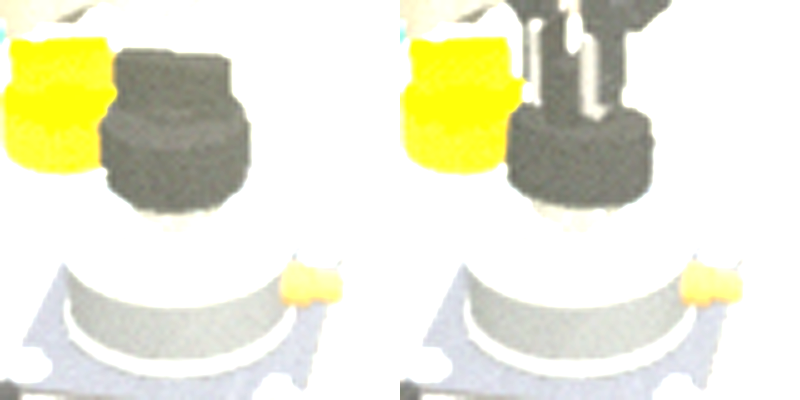

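The cap is tilted about 10°, with the −y side down and the +y lug apparently still on a ridge. I'll slacken the fingers to see if it settles on its own.

>>> send_rows --rows '[{"offset": [0, 0, 0], "twist": [0, 0, 0], "hand": 0.79}, {"offset": [0, 0, 0], "twist": [0, 0, 0], "hand": 0.77}, {"offset": [0, 0, 0], "twist": [0, 0, 0], "hand": 0.76}, {"offset": [0, 0, 0], "twist": [0, 0, 0], "hand": 0.76}, {"offset": [0, 0, 0], "twist": [0, 0, 0], "hand": 0.76}]'

```text
t: 10.7
position: [0.493, 0.0242, 0.1223]
eef_rot: [0.764, 0.645, 0.0, -0.0]
contact_force: [-0.8, -0.3, 0.0]
gripper_width: 0.0205
finger_force: 0.0
```

```bash
sed -i '/^for n in/,$d' tilt.py; cat >> tilt.py <<'E'
c,n=fit(P[m])[:2]
print("tilt %.1f"%np.degrees(np.arccos(n[2])),"centre z %.4f"%(c[2]-((.4927-c[0])*n[0]+(.0247-c[1])*n[1])/n[2]))
g=P[(abs(b)<.02)&(abs(a)<.03)&(P[:,2]>.112)&(P[:,2]<.14)&(col<70)]
if len(g)>20:
    q=g[:,:2]-g[:,:2].mean(0); w=np.linalg.svd(q,full_matrices=False)[2][0]; print("bar yaw %.1f n %d zmax %.4f"%(np.degrees(np.arctan2(w[1],w[0]))%180,len(g),np.percentile(g[:,2],95)))
E
python3 q.py; python3 tilt.py
```

```text
t 10.7 pos [0.493  0.0242 0.1223] yaw 80.3 F [-0.8 -0.3  0. ] T [-0.01   0.002 -0.011] w 0.0205 ff 0.0 j6 0.13
flat 481 0.0979 bar 128 0.1178
bar rect [495.9  37.8] [ 3.7 12.2] 80.2
wrist [0.4951 0.0313 0.1031] [-0.035  -0.1663  0.9855] 361 [0.4632 0.0145 0.0996] [0.5211 0.0452 0.1053]
tilt 9.8 centre z 0.1019
bar yaw 79.2 n 1132 zmax 0.1354
```

>>> send_rows --rows '[{"offset": [0, 0, 0], "twist": [0, 0, 0], "hand": 0.79}, {"offset": [0, 0, 0], "twist": [0, 0, 0], "hand": 0.8}, {"offset": [0, 0, 0], "twist": [0, 0, -0.7], "hand": 0.81}, {"offset": [0, 0, 0], "twist": [0, 0, -0.7], "hand": 0.815}, {"offset": [0, 0, 0], "twist": [0, 0, -0.6], "hand": 0.815}]'

```text
t: 11.3
position: [0.493, 0.0242, 0.1223]
eef_rot: [0.753, 0.658, 0.0, -0.0]
contact_force: [-0.0, 0.3, 0.5]
gripper_width: 0.0156
finger_force: 0.0
```

```bash
python3 q.py; python3 tilt.py
```

```text
t 11.3 pos [0.493  0.0242 0.1223] yaw 82.4 F [-0.   0.3  0.5] T [-0.029 -0.043  0.046] w 0.0156 ff 0.0 j6 0.10
flat 484 0.0976 bar 130 0.1178
bar rect [495.8  38. ] [ 3.9 13.1] 82.4
wrist [0.4928 0.0299 0.1026] [-0.0348 -0.1714  0.9846] 385 [0.4635 0.0108 0.099 ] [0.5211 0.0454 0.1049]
tilt 10.1 centre z 0.1017
bar yaw 77.8 n 1194 zmax 0.1361
```

>>> send_rows --rows '[{"offset": [0, 0, 0], "twist": [0, 0, -0.5], "hand": 0.815}, {"offset": [0, 0, 0], "twist": [0, 0, -0.5], "hand": 0.815}, {"offset": [0, 0, 0], "twist": [0, 0, -0.5], "hand": 0.815}, {"offset": [0, 0, 0], "twist": [0, 0, -0.5], "hand": 0.815}, {"offset": [0, 0, 0], "twist": [0, 0, -0.5], "hand": 0.815}]'

```text
t: 11.9
position: [0.4929, 0.0243, 0.1223]
eef_rot: [0.738, 0.675, -0.0, -0.0]
contact_force: [0.9, -0.2, 0.3]
gripper_width: 0.0156
finger_force: 0.6
```

```bash
python3 q.py; python3 tilt.py
```

```text
t 11.9 pos [0.4929 0.0243 0.1223] yaw 84.8 F [ 0.9 -0.2  0.3] T [ 0.051  0.026 -0.002] w 0.0156 ff 0.6 j6 0.05
flat 488 0.0975 bar 118 0.1174
bar rect [495.4  38. ] [ 3.6 12.1] 84.1
wrist [0.4924 0.0302 0.1027] [-0.0329 -0.1588  0.9868] 362 [0.4633 0.0135 0.0988] [0.5209 0.0451 0.1051]
tilt 9.3 centre z 0.1018
bar yaw 77.9 n 1202 zmax 0.1363
```

>>> send_rows --rows '[{"offset": [0, 0, 0], "twist": [0, 0, -0.5], "hand": 0.815}, {"offset": [0, 0, 0], "twist": [0, 0, -0.5], "hand": 0.815}, {"offset": [0, 0, 0], "twist": [0, 0, -0.5], "hand": 0.815}, {"offset": [0, 0, 0], "twist": [0, 0, -0.5], "hand": 0.815}, {"offset": [0, 0, 0], "twist": [0, 0, -0.5], "hand": 0.815}]'

```text
t: 12.5
position: [0.493, 0.0243, 0.1223]
eef_rot: [0.723, 0.69, 0.0, -0.0]
contact_force: [-0.4, 0.4, 0.5]
gripper_width: 0.0157
finger_force: 6.0
```

```bash
python3 q.py; python3 tilt.py
```

```text
t 12.5 pos [0.493  0.0243 0.1223] yaw 87.3 F [-0.4  0.4  0.5] T [ 0.133  0.046 -0.212] w 0.0157 ff 6.0 j6 0.01
flat 495 0.0972 bar 113 0.1179
bar rect [495.5  37.9] [ 3.2 13. ] 85.4
wrist [0.4922 0.0302 0.1027] [-0.0281 -0.1596  0.9868] 361 [0.4632 0.0133 0.0987] [0.5212 0.0448 0.1053]
tilt 9.3 centre z 0.1018
bar yaw 79.2 n 1181 zmax 0.1364
```

Turning further back met the back stop (torque −0.2 Nm), so I'll go back clockwise to mid-play, closing lightly to centre the bar.

>>> send_rows --rows '[{"offset": [0, 0, 0], "twist": [0, 0, 2], "hand": 0.815}, {"offset": [0, 0, 0], "twist": [0, 0, 2], "hand": 0.815}, {"offset": [0, 0, 0], "twist": [0, 0, 2], "hand": 0.815}, {"offset": [0, 0, 0], "twist": [0, 0, 1.5], "hand": 0.815}, {"offset": [0, 0, 0], "twist": [0, 0, 0], "hand": 0.82}]'

```text
t: 13.1
position: [0.4931, 0.0242, 0.1224]
eef_rot: [0.767, 0.641, 0.0, 0.0]
contact_force: [0.4, 0.8, 0.6]
gripper_width: 0.0155
finger_force: 0.0
```

```bash
python3 q.py; python3 tilt.py
```

```text
t 13.1 pos [0.4931 0.0242 0.1224] yaw 79.8 F [0.4 0.8 0.6] T [-0.031  0.002 -0.03 ] w 0.0155 ff 0.0 j6 0.14
flat 490 0.0978 bar 128 0.1182
bar rect [496.1  37.7] [ 3.6 12.1] 79.5
wrist [0.4955 0.0288 0.1025] [-0.018  -0.1606  0.9868] 344 [0.4634 0.0067 0.0988] [0.5218 0.0444 0.1048]
tilt 9.3 centre z 0.1018
bar yaw 81.0 n 1178 zmax 0.1365
```

>>> send_rows --rows '[{"offset": [0, 0, 0], "twist": [0, 0, 0], "hand": 0.825}, {"offset": [0, 0, 0], "twist": [0, 0, 0], "hand": 0.83}, {"offset": [0, 0, 0], "twist": [0, 0, 0], "hand": 0.82}, {"offset": [0, 0, 0], "twist": [0, 0, 0], "hand": 0.81}, {"offset": [0, 0, 0], "twist": [0, 0, 0], "hand": 0.8}]'

```text
t: 13.7
position: [0.493, 0.0243, 0.1223]
eef_rot: [0.767, 0.642, 0.0, 0.0]
contact_force: [-0.3, 0.7, 0.5]
gripper_width: 0.0172
finger_force: 0.0
```

```bash
python3 q.py; python3 tilt.py
```

```text
t 13.7 pos [0.493  0.0243 0.1223] yaw 79.8 F [-0.3  0.7  0.5] T [-0.054 -0.019  0.069] w 0.0172 ff 0.0 j6 0.14
flat 485 0.0976 bar 119 0.1176
bar rect [496.5  37.7] [ 3.8 11.3] 78.7
wrist [0.4953 0.0303 0.1029] [-0.0241 -0.1743  0.9844] 363 [0.4636 0.0106 0.0995] [0.522  0.0455 0.1051]
tilt 10.1 centre z 0.1019
bar yaw 81.2 n 1173 zmax 0.1359
```

Still tilted. I'll shift the tips 12 mm towards the high end, clear of the bar's middle, and press the cap's top down lightly there.

>>> send_rows --rows '[{"offset": [0.6, 0, 0], "twist": [0, 0, 0], "hand": 0.78}, {"offset": [0.6, 0, 0], "twist": [0, 0, 0], "hand": 0.78}, {"offset": [0, 0, 0.1], "twist": [0, 0, 0], "hand": 0.78}, {"offset": [0, 0, 0.05], "twist": [0, 0, 0], "hand": 0.78}, {"offset": [0, 0, 0.05], "twist": [0, 0, 0], "hand": 0.78}]'

```text
t: 14.3
position: [0.495, 0.0361, 0.1202]
eef_rot: [0.767, 0.642, -0.0, -0.0]
contact_force: [-0.6, -0.7, -0.7]
gripper_width: 0.0186
finger_force: 0.0
```

```bash
python3 q.py; python3 tilt.py
```

```text
t 14.3 pos [0.495  0.0361 0.1202] yaw 79.8 F [-0.6 -0.7 -0.7] T [-0.025 -0.002 -0.018] w 0.0186 ff 0.0 j6 0.17
flat 19 0.0847 bar 0 
wrist [0.4945 0.0276 0.0976] [-0.0213 -0.0838  0.9963] 95 [ 0.464  -0.0084  0.0936] [0.5238 0.0473 0.1002]
tilt 5.0 centre z 0.0973
bar yaw 87.3 n 1012 zmax 0.1356
```

>>> send_rows --rows '[{"offset": [0, 0, 0.05], "twist": [0, 0, 0], "hand": 0.78}, {"offset": [0, 0, 0.05], "twist": [0, 0, 0], "hand": 0.78}]'

```text
t: 14.6
position: [0.4951, 0.036, 0.1193]
eef_rot: [0.767, 0.641, 0.0, -0.0]
contact_force: [-0.2, -0.0, 0.4]
gripper_width: 0.0188
finger_force: 0.3
```

```bash
python3 q.py; python3 tilt.py
```

```text
t 14.6 pos [0.4951 0.036  0.1193] yaw 79.8 F [-0.2 -0.   0.4] T [0.057 0.042 0.008] w 0.0188 ff 0.3 j6 0.17
flat 15 0.0859 bar 0 
wrist [0.4939 0.0249 0.0974] [-0.0269 -0.0894  0.9956] 98 [ 0.4646 -0.0083  0.0932] [0.5229 0.047  0.1005]
tilt 5.4 centre z 0.0973
bar yaw 86.6 n 1024 zmax 0.1352
```

>>> send_rows --rows '[{"offset": [0, 0, -0.3], "twist": [0, 0, 0], "hand": 0.78}, {"offset": [-0.6, 0, 0], "twist": [0, 0, 0], "hand": 0.78}, {"offset": [-0.6, 0, 0], "twist": [0, 0, 0], "hand": 0.78}]'

```text
t: 15.0
position: [0.493, 0.0238, 0.1225]
eef_rot: [0.767, 0.642, 0.0, 0.0]
contact_force: [-0.1, 0.3, 0.3]
gripper_width: 0.0191
finger_force: 0.0
```

```bash
python3 q.py; python3 tilt.py
```

```text
t 15.0 pos [0.493  0.0238 0.1225] yaw 79.8 F [-0.1  0.3  0.3] T [-0.035 -0.086 -0.034] w 0.0191 ff 0.0 j6 0.14
flat 485 0.0979 bar 152 0.119
bar rect [496.4  37.5] [ 3.9 13.1] 80.4
wrist [0.4957 0.0302 0.1027] [-0.0225 -0.1746  0.9844] 403 [0.4636 0.0122 0.0996] [0.522  0.0454 0.1048]
tilt 10.1 centre z 0.1017
bar yaw 80.4 n 1177 zmax 0.1359
```

>>> send_rows --rows '[{"offset": [1.2, 0, 0.2], "twist": [0, 0, 0], "hand": 0.78}, {"offset": [0, 0, 0.2], "twist": [0, 0, 0], "hand": 0.78}, {"offset": [0, 0, 0.05], "twist": [0, 0, 0], "hand": 0.78}]'

```text
t: 15.4
position: [0.4955, 0.0368, 0.1178]
eef_rot: [0.767, 0.642, 0.0, -0.0]
contact_force: [0.5, 1.2, 2.8]
gripper_width: 0.0188
finger_force: 1.2
```

>>> send_rows --rows '[{"offset": [0, 0, 0.05], "twist": [0, 0, 0], "hand": 0.78}]'

```text
t: 15.5
position: [0.4955, 0.0365, 0.1175]
eef_rot: [0.767, 0.642, 0.0, 0.0]
contact_force: [-0.3, 2.4, 3.6]
gripper_width: 0.0187
finger_force: 1.5
```

>>> send_rows --rows '[{"offset": [0, 0, 0.05], "twist": [0, 0, 0], "hand": 0.78}]'

```text
t: 15.6
position: [0.4955, 0.0364, 0.1171]
eef_rot: [0.767, 0.642, 0.0, 0.0]
contact_force: [0.1, 1.4, 4.5]
gripper_width: 0.0188
finger_force: 1.7
```

```bash
python3 q.py; python3 tilt.py
```

```text
t 15.6 pos [0.4955 0.0364 0.1171] yaw 79.8 F [0.1 1.4 4.5] T [ 0.33  -0.045 -0.036] w 0.0188 ff 1.7 j6 0.17
flat 8 0.0856 bar 0 
wrist [0.4909 0.0253 0.0965] [-0.0503 -0.1047  0.9932] 93 [ 0.4644 -0.0077  0.0925] [0.5185 0.0467 0.1   ]
tilt 6.7 centre z 0.0966
bar yaw 84.1 n 1037 zmax 0.1358
```

4.5 N does not seat it, so I won't press harder. I'll lift clear and measure the cap's pose properly.

>>> send_rows --rows '[{"offset": [0, 0, -0.5], "twist": [0, 0, 0], "hand": 0.76}, {"offset": [-1.2, 0, -0.5], "twist": [0, 0, 0], "hand": 0.68}, {"offset": [0, 0, -3], "twist": [0, 0, 0], "hand": 0.6}, {"offset": [0, 0, -4.5], "twist": [0, 0, 0], "hand": 0.5}, {"offset": [0, 0, -4.5], "twist": [0, 0, 0], "hand": 0.5}]'

```text
t: 16.2
position: [0.4917, 0.023, 0.2477]
eef_rot: [0.767, 0.641, -0.001, -0.001]
contact_force: [0.2, -0.5, -0.2]
gripper_width: 0.0427
finger_force: 0.0
```

```bash
cat > far.py <<'E'
from h import *; from bench import env
from tilt import fit
def report(name,P,col):
    n=np.hypot(P[:,0]-.493,P[:,1]-.0245)<.045
    m=n&(col<75)&(P[:,2]>.118); Q=P[m]
    if len(Q)<30: return print(name,"few",len(Q))
    c,nn,k,_,_=fit(Q); r=cv2.minAreaRect((Q[:,:2]*1000).astype(np.float32)); q=Q[:,:2]-Q[:,:2].mean(0); w=np.linalg.svd(q,full_matrices=False)[2][0]
    print(name,"bar",len(Q),"rect",np.round(r[0],1),np.round(r[1],1),"yaw %.1f"%(np.degrees(np.arctan2(w[1],w[0]))%180),"n",nn.round(3),"z",Q[:,2].min().round(4),Q[:,2].max().round(4))
    m=n&(col<75)&(P[:,2]>.092)&(P[:,2]<.111); Q=P[m]; c,nn,k,lo,hi=fit(Q); r=cv2.minEnclosingCircle((Q[:,:2]*1000).astype(np.float32)); print("   flat",k,c.round(4),"n",nn.round(3),"z at axis %.4f"%(c[2]-((.493-c[0])*nn[0]+(.0245-c[1])*nn[1])/nn[2]),"box",lo.round(4),hi.round(4),"circ",np.round(r[0],1),round(r[1],1))
o,s,pt,P=wcloud(env); report("wrist",P,s["image"][::2,::2][s["depth"][::2,::2]>0].max(1))
s=env.snapshot("top"); v,u=np.mgrid[195:275,260:350]; report("top",world(s,list(zip(u.ravel(),v.ravel()))),s["image"][195:275,260:350].max(2).ravel())
E
sed -i 's/^o,s,pt,P=wcloud/if __name__!="__main__": raise SystemExit\n&/' tilt.py; sed -i '/raise SystemExit/d' tilt.py
python3 - <<'E'
t=open('tilt.py').read(); i=t.index("o,s,pt,P"); body=t[i:].replace("\n","\n    ")
open('tilt.py','w').write(t[:i]+'if __name__=="__main__":\n    '+body.rstrip()+"\n")
E
python3 far.py
```

```text
wrist bar 8736 rect [491.4  15.8] [54.8 89.8] yaw 169.4 n [-0.18  -0.971  0.158] z 0.1183 0.3334
   flat 445 [0.4929 0.0196 0.1002] n [-0.032 -0.2    0.979] z at axis 0.1012 box [ 0.4634 -0.009   0.0945] [0.5218 0.0463 0.1056] circ [492.7  19.7] 31.2
top bar 500 rect [467.   12.8] [32.8 72.5] yaw 114.3 n [0.984 0.175 0.028] z 0.1181 0.6617
   flat 43 [0.4728 0.0097 0.0963] n [-0.132 -0.243  0.961] z at axis 0.1028 box [ 0.4639 -0.0071  0.0924] [0.4825 0.0284 0.1002] circ [482.6  10.6] 23.1
```

```bash
cat > ax.py <<'E'
from h import *; from bench import env
from tilt import fit
o,s,pt,P=wcloud(env); col=s["image"][::2,::2][s["depth"][::2,::2]>0].max(1)
n=np.hypot(P[:,0]-.493,P[:,1]-.0245)<.06
print(np.histogram(P[n,2],np.arange(0,.15,.005))[0])
for lo,hi in((.03,.08),(.04,.08),(.05,.08),(.055,.08)):
    Q=P[n&(P[:,2]>lo)&(P[:,2]<hi)&(col>75)]; 
    c,r=cv2.minEnclosingCircle((Q[:,:2]*1000).astype(np.float32)); print("tank",lo,len(Q),np.round(c,1),round(r,1))
Q=P[n&(np.hypot(P[:,0]-.493,P[:,1]-.022)<.034)&(P[:,2]>.115)&(P[:,2]<.14)]
c,nn,k,lo,hi=fit(Q); r=cv2.minAreaRect((Q[:,:2]*1000).astype(np.float32)); q=Q[:,:2]-Q[:,:2].mean(0); w=np.linalg.svd(q,full_matrices=False)[2][0]
print("bar",k,c.round(4),nn.round(3),"rect",np.round(r[0],1),np.round(r[1],1),round(r[2],1),"yaw %.1f"%(np.degrees(np.arctan2(w[1],w[0]))%180),lo.round(4),hi.round(4))
print(o["position"],o["eef_rot"])
cv2.imwrite("pics/w4.png",cv2.convertScaleAbs(cv2.resize(s["image"][130:330,210:440],None,fx=3,fy=3,interpolation=cv2.INTER_CUBIC),alpha=2.,beta=10))
E
python3 ax.py
```

```text
[ 15 427  47   4   0   3  22   6  72 197 235 273  57   0   0  19  30  39
  70 268 317  81  14  12  84 125  46   0   0]
tank 0.03 871 [487.9  22.4] 54.2
tank 0.04 843 [493.6  23.6] 48.9
tank 0.05 575 [493.6  23.4] 44.5
tank 0.055 340 [493.1  24.3] 39.8
bar 141 [0.4914 0.0104 0.1261] [ 0.056 -0.188  0.981] rect [492.7  14. ] [50.4 12.9] 79.1 yaw 78.7 [ 0.4836 -0.0113  0.1208] [0.5021 0.0355 0.1306]
[0.49681904 0.02299986 0.25330052] [0.76726809 0.64129447 0.00449929 0.00456495]
```

View pics/w4.png

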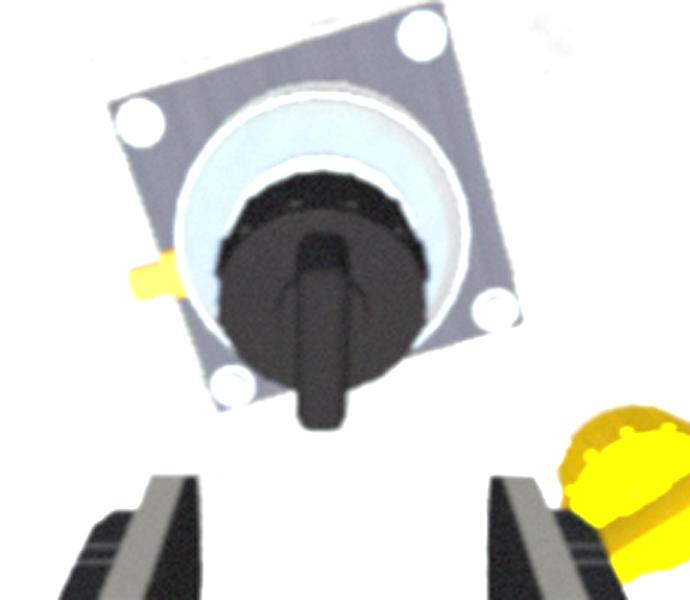

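The cap is tilted about 11° towards −y: bar top centre (322,330 in the crop) at (0.4927, 0.014), yaw about 79°, and its lug circle still on the neck axis. I'll take the bar with the tool tilted to match, level the cap at its loose height and let it down straight.

>>> send_rows --rows '[{"offset": [0, 0, 0], "twist": [0, 5.2, 0], "hand": 0.6}, {"offset": [0, 0, 0], "twist": [0, 5.2, 0], "hand": 0.68}, {"offset": [0, 0, 0], "twist": [0, 0, 0], "hand": 0.7}, {"offset": [0, 0, 0], "twist": [0, 0, 0], "hand": 0.72}]'

```text
t: 16.75
position: [0.4919, 0.0231, 0.2457]
eef_rot: [0.765, 0.638, 0.068, -0.058]
contact_force: [0.7, 1.0, -0.6]
gripper_width: 0.0237
finger_force: 0.0
```

```bash
python3 - <<'E'
from h import *; from bench import env
o=env.get_obs(); M=R.from_quat(o["eef_rot"]); print(o["position"],"z",M.as_matrix()[:,2].round(3),"x",M.as_matrix()[:,0].round(3))
n=np.array([-.03,-.185,.98]); print("cm", (M.inv().apply(np.array([.493,.016,.1185])-o["position"])*100).round(2)); 
E
python3 ax.py
```

```text
[0.49194508 0.02314359 0.24568074] z [ 0.029  0.176 -0.984] x [0.177 0.968 0.179]
cm [-2.94  0.27 12.39]
[ 10 399   5   0   0   2  25   6  70 202 233 254  43   0   1   8  25  29
  69 264 321  93  10  10  87 137  47   0   0]
tank 0.03 835 [487.9  23. ] 54.4
tank 0.04 804 [493.8  23.6] 48.8
tank 0.05 532 [494.1  23.7] 44.3
tank 0.055 301 [494.2  24.7] 39.2
bar 156 [0.4912 0.0114 0.1264] [-0.13  -0.156  0.979] rect [492.1  13.6] [49.4 12.7] 79.6 yaw 79.4 [ 0.4824 -0.0106  0.1216] [0.5012 0.0354 0.1311]
[0.49194508 0.02314359 0.24568074] [ 0.76488768  0.6378946   0.06796695 -0.05846195]
```

>>> send_rows --rows '[{"offset": [-2.94, 0.25, 2.4], "twist": [0, 0, 0], "hand": 0.72}, {"offset": [0, 0, 4], "twist": [0, 0, 0], "hand": 0.72}, {"offset": [0, 0, 2.5], "twist": [0, 0, 0], "hand": 0.72}, {"offset": [0, 0, 2], "twist": [0, 0, 0], "hand": 0.73}, {"offset": [0, 0, 1.4], "twist": [0, 0, 0], "hand": 0.74}]'

```text
t: 17.3
position: [0.4932, 0.0183, 0.1187]
eef_rot: [0.763, 0.64, 0.068, -0.059]
contact_force: [-0.3, 0.1, 0.9]
gripper_width: 0.0224
finger_force: 0.0
```

>>> send_rows --rows '[{"offset": [0, 0, 0], "twist": [0, 0, 0], "hand": 0.77}, {"offset": [0, 0, 0], "twist": [0, 0, 0], "hand": 0.79}, {"offset": [0, 0, 0], "twist": [0, 0, 0], "hand": 0.8}, {"offset": [0, 0, 0], "twist": [0, 0, 0], "hand": 0.81}, {"offset": [0, 0, 0], "twist": [0, 0, 0], "hand": 0.815}]'

```text
t: 17.8
position: [0.4947, 0.0171, 0.1213]
eef_rot: [0.764, 0.639, 0.07, -0.058]
contact_force: [0.7, -0.2, -0.3]
gripper_width: 0.0157
finger_force: 0.1
```

```bash
python3 q.py; python3 tilt.py
```

```text
t 17.8 pos [0.4947 0.0171 0.1213] yaw 79.8 F [ 0.7 -0.2 -0.3] T [-0.067  0.083  0.008] w 0.0157 ff 0.1 j6 -0.13
flat 335 0.1045 bar 272 0.1274
bar rect [498.4  34. ] [10.  14.3] 80.3
wrist [0.4947 0.0274 0.1022] [ 0.0352 -0.2115  0.9768] 516 [0.4648 0.0077 0.0971] [0.5234 0.0452 0.1057]
tilt 12.4 centre z 0.1017
bar yaw 80.2 n 1351 zmax 0.1350
```

>>> send_rows --rows '[{"offset": [0, 0, 0], "twist": [0, 0, 0], "hand": 0.825}, {"offset": [0, 0, 0], "twist": [0, 0, 0], "hand": 0.84}, {"offset": [0, 0, 0], "twist": [0, 0, 0], "hand": 0.86}, {"offset": [0, 0, 0], "twist": [0, 0, 0], "hand": 0.86}]' --newtons 30

```text
t: 18.3
position: [0.4935, 0.0174, 0.1204]
eef_rot: [0.764, 0.639, 0.069, -0.059]
contact_force: [-2.7, 1.2, 2.2]
gripper_width: 0.0132
finger_force: 30.5
```

```bash
python3 q.py; python3 tilt.py
```

```text
t 18.3 pos [0.4935 0.0174 0.1204] yaw 79.8 F [-2.7  1.2  2.2] T [ 0.161  0.481 -0.057] w 0.0132 ff 30.5 j6 -0.13
flat 333 0.1036 bar 272 0.1269
bar rect [497.3  34.3] [10.1 14.3] 78.8
wrist [0.4955 0.0263 0.1013] [-0.0201 -0.2104  0.9774] 568 [0.4647 0.0041 0.0967] [0.5229 0.0441 0.1043]
tilt 12.2 centre z 0.1009
bar yaw 80.2 n 1290 zmax 0.1352
```

>>> send_rows --rows '[{"offset": [0.18, -0.03, -0.1], "twist": [0, -2.6, 0], "hand": 0.86}, {"offset": [0.18, -0.03, -0.1], "twist": [0, -2.6, 0], "hand": 0.86}, {"offset": [0.18, -0.03, -0.1], "twist": [0, -2.6, 0], "hand": 0.86}, {"offset": [0.18, -0.03, -0.1], "twist": [0, -2.6, 0], "hand": 0.86}, {"offset": [0, 0, 0], "twist": [0, 0, 0], "hand": 0.86}]'

```text
t: 18.9
position: [0.4941, 0.0255, 0.125]
eef_rot: [0.767, 0.642, -0.0, -0.0]
contact_force: [-2.4, 2.3, -1.2]
gripper_width: 0.0135
finger_force: 29.9
```

```bash
python3 q.py; python3 tilt.py
```

```text
t 18.9 pos [0.4941 0.0255 0.125 ] yaw 79.9 F [-2.4  2.3 -1.2] T [ 0.541  0.32  -0.06 ] w 0.0135 ff 29.9 j6 0.14
flat 458 0.1037 bar 309 0.1294
bar rect [497.7  41.4] [ 8.3 14.2] 78.6
wrist [0.4953 0.0313 0.1045] [ 0.0059 -0.0398  0.9992] 594 [0.4643 0.008  0.1029] [0.523  0.05   0.1059]
tilt 2.3 centre z 0.1043
bar yaw 79.8 n 1266 zmax 0.1363
```

>>> send_rows --rows '[{"offset": [0.03, -0.04, 0], "twist": [0, -1.2, 0], "hand": 0.86}, {"offset": [0, -0.02, 0], "twist": [0, -1, 0], "hand": 0.86}, {"offset": [0, 0, 0], "twist": [0, 0, 0], "hand": 0.86}]'

```text
t: 19.3
position: [0.4935, 0.0251, 0.1251]
eef_rot: [0.767, 0.641, -0.014, 0.011]
contact_force: [-1.2, 4.9, -2.6]
gripper_width: 0.0134
finger_force: 29.4
```

```bash
python3 q.py; python3 tilt.py
```

```text
t 19.3 pos [0.4935 0.0251 0.1251] yaw 79.7 F [-1.2  4.9 -2.6] T [ 1.062  0.393 -0.167] w 0.0134 ff 29.4 j6 0.19
flat 490 0.1035 bar 331 0.1291
bar rect [497.2  41.2] [ 8.8 13.8] 80.0
wrist [0.4946 0.0306 0.1044] [-5.000e-04 -2.430e-02  9.997e-01] 587 [0.4642 0.0058 0.1032] [0.5229 0.05   0.1055]
tilt 1.4 centre z 0.1043
bar yaw 79.4 n 1259 zmax 0.1365
```

>>> send_rows --rows '[{"offset": [0.08, 0, 0], "twist": [0, 0, 0], "hand": 0.86}, {"offset": [0.06, -0.02, 0], "twist": [0, 0, 0], "hand": 0.86}, {"offset": [0, 0, 0], "twist": [0, 0, 0], "hand": 0.86}]'

```text
t: 19.7
position: [0.4935, 0.0255, 0.1251]
eef_rot: [0.767, 0.641, -0.015, 0.012]
contact_force: [-1.8, 2.7, -2.9]
gripper_width: 0.0135
finger_force: 29.2
```

```bash
python3 q.py; python3 tilt.py
```

```text
t 19.7 pos [0.4935 0.0255 0.1251] yaw 79.8 F [-1.8  2.7 -2.9] T [ 0.657  0.41  -0.096] w 0.0135 ff 29.2 j6 0.20
flat 474 0.1032 bar 321 0.1295
bar rect [497.2  41.5] [ 8.7 14. ] 78.7
wrist [0.4953 0.0309 0.1044] [ 0.0019 -0.0143  0.9999] 596 [0.4642 0.0064 0.1031] [0.5228 0.0511 0.1055]
tilt 0.8 centre z 0.1043
bar yaw 79.6 n 1255 zmax 0.1363
```

>>> send_rows --rows '[{"offset": [0.08, -0.05, 0], "twist": [0, 0, 0], "hand": 0.86}, {"offset": [0, 0, 0.05], "twist": [0, 0, 0], "hand": 0.86}, {"offset": [0, 0, 0.05], "twist": [0, 0, 0], "hand": 0.86}]'

```text
t: 20.1
position: [0.4939, 0.0264, 0.1244]
eef_rot: [0.767, 0.641, -0.014, 0.013]
contact_force: [-1.3, 1.6, -1.1]
gripper_width: 0.0135
finger_force: 29.4
```

```bash
python3 q.py; python3 tilt.py
```

```text
t 20.1 pos [0.4939 0.0264 0.1244] yaw 79.8 F [-1.3  1.6 -1.1] T [ 0.277  0.252 -0.071] w 0.0135 ff 29.4 j6 0.20
flat 476 0.1024 bar 324 0.1287
bar rect [497.6  42.4] [ 8.5 13.9] 82.5
wrist [0.4963 0.0318 0.1037] [-0.0023 -0.0239  0.9997] 622 [0.4647 0.0075 0.1025] [0.5234 0.0501 0.1048]
tilt 1.4 centre z 0.1036
bar yaw 79.7 n 1267 zmax 0.1361
```

>>> send_rows --rows '[{"offset": [0, 0, 0.05], "twist": [0, 0, 0], "hand": 0.86}, {"offset": [0, 0, 0.05], "twist": [0, 0, 0], "hand": 0.86}]'

```text
t: 20.4
position: [0.4939, 0.0265, 0.1234]
eef_rot: [0.767, 0.641, -0.014, 0.013]
contact_force: [-0.6, 0.7, -1.3]
gripper_width: 0.0131
finger_force: 29.4
```

```bash
python3 q.py; python3 tilt.py
```

```text
t 20.4 pos [0.4939 0.0265 0.1234] yaw 79.8 F [-0.6  0.7 -1.3] T [ 0.192  0.106 -0.014] w 0.0131 ff 29.4 j6 0.20
flat 463 0.1018 bar 307 0.1278
bar rect [497.6  42.3] [ 8.3 13.8] 80.0
wrist [0.4955 0.0317 0.1026] [-0.0028 -0.0276  0.9996] 613 [0.4645 0.0084 0.1013] [0.5232 0.0507 0.1037]
tilt 1.6 centre z 0.1024
bar yaw 80.2 n 1278 zmax 0.1364
```

All forces are small and the level cap is descending below its loose height. Continuing.

>>> send_rows --rows '[{"offset": [0, 0, 0.06], "twist": [0, 0.4, 0], "hand": 0.86}, {"offset": [0, 0, 0.06], "twist": [0, 0.4, 0], "hand": 0.86}]'

```text
t: 20.7
position: [0.4937, 0.0263, 0.1221]
eef_rot: [0.767, 0.642, -0.009, 0.008]
contact_force: [0.2, 0.8, -1.5]
gripper_width: 0.0132
finger_force: 29.3
```

>>> send_rows --rows '[{"offset": [0, 0, 0.06], "twist": [0, 0, 0], "hand": 0.86}, {"offset": [0, 0, 0.06], "twist": [0, 0, 0], "hand": 0.86}]'

```text
t: 20.9
position: [0.4935, 0.0263, 0.1208]
eef_rot: [0.767, 0.641, -0.009, 0.008]
contact_force: [-0.2, -0.0, 0.6]
gripper_width: 0.0132
finger_force: 29.5
```

```bash
python3 q.py; python3 tilt.py
```

```text
t 20.9 pos [0.4935 0.0263 0.1208] yaw 79.8 F [-0.2 -0.   0.6] T [-0.045  0.105  0.046] w 0.0132 ff 29.5 j6 0.18
flat 454 0.1003 bar 294 0.1259
bar rect [497.1  42.3] [ 8.5 13.9] 84.6
wrist [0.496  0.0323 0.1002] [-0.0032 -0.0326  0.9995] 617 [0.4642 0.0076 0.0989] [0.523  0.0514 0.1012]
tilt 1.9 centre z 0.0999
bar yaw 80.4 n 1269 zmax 0.1358
```

All three lugs are in (grip height about 113.6, level, no side force). Now I'll press down lightly.

>>> send_rows --rows '[{"offset": [0, 0, 0.1], "twist": [0, 0.3, 0], "hand": 0.86}, {"offset": [0, 0, 0.1], "twist": [0, 0.3, 0], "hand": 0.86}, {"offset": [0, 0, 0.1], "twist": [0, 0, 0], "hand": 0.86}]'

```text
t: 21.3
position: [0.4935, 0.0262, 0.1181]
eef_rot: [0.767, 0.641, -0.005, 0.005]
contact_force: [-1.1, -2.0, 3.7]
gripper_width: 0.0133
finger_force: 30.0
```

```bash
python3 q.py; python3 tilt.py
```

```text
t 21.3 pos [0.4935 0.0262 0.1181] yaw 79.8 F [-1.1 -2.   3.7] T [-0.353  0.196 -0.022] w 0.0133 ff 30.0 j6 0.17
flat 434 0.0978 bar 268 0.1238
bar rect [497.1  42. ] [ 8.2 13.8] 81.8
wrist [0.4956 0.0335 0.0977] [-0.0082 -0.0583  0.9983] 710 [0.4644 0.0082 0.0959] [0.5231 0.0513 0.0991]
tilt 3.4 centre z 0.0971
bar yaw 80.3 n 1255 zmax 0.1340
```

>>> send_rows --rows '[{"offset": [0, 0, 0.1], "twist": [0, 0, 0], "hand": 0.86}, {"offset": [0, 0, 0.1], "twist": [0, 0, 0], "hand": 0.86}]'

```text
t: 21.6
position: [0.4935, 0.0262, 0.1161]
eef_rot: [0.767, 0.642, -0.005, 0.005]
contact_force: [-1.7, -3.2, 5.8]
gripper_width: 0.0134
finger_force: 30.3
```

```bash
python3 q.py; python3 tilt.py
```

```text
t 21.6 pos [0.4935 0.0262 0.1161] yaw 79.8 F [-1.7 -3.2  5.8] T [-0.555  0.255 -0.033] w 0.0134 ff 30.3 j6 0.17
flat 413 0.0958 bar 249 0.1223
bar rect [497.3  41.9] [ 8.  13.8] 78.8
wrist [0.4955 0.0345 0.0958] [-0.0079 -0.0612  0.9981] 719 [0.4644 0.0074 0.0939] [0.5231 0.0512 0.0977]
tilt 3.5 centre z 0.0952
bar yaw 80.0 n 1322 zmax 0.1392
```

>>> send_rows --rows '[{"offset": [0, -0.05, 0], "twist": [0, -1, 0], "hand": 0.86}, {"offset": [0, 0, 0.05], "twist": [0, -1, 0], "hand": 0.86}, {"offset": [0, 0, 0.05], "twist": [0, 0, 0], "hand": 0.86}]'

```text
t: 22.0
position: [0.4937, 0.0271, 0.1153]
eef_rot: [0.767, 0.641, -0.018, 0.016]
contact_force: [-0.9, -1.1, 6.5]
gripper_width: 0.0133
finger_force: 30.3
```

```bash
python3 q.py; python3 tilt.py
```

```text
t 22.0 pos [0.4937 0.0271 0.1153] yaw 79.8 F [-0.9 -1.1  6.5] T [-0.149  0.099 -0.032] w 0.0133 ff 30.3 j6 0.21
flat 385 0.0943 bar 240 0.121
bar rect [497.4  42.8] [ 7.8 13.8] 77.7
wrist [0.4951 0.0344 0.0949] [-0.0064 -0.0321  0.9995] 668 [0.4643 0.0087 0.0938] [0.523  0.0513 0.0964]
tilt 1.9 centre z 0.0945
bar yaw 80.4 n 1319 zmax 0.1388
```

The grip has slipped about 4.7° relative to the cap, so turning like this would make it wobble. I'll let the cap up to 113 in its start, release, straighten the tool and regrip.

>>> send_rows --rows '[{"offset": [0, 0, -0.2], "twist": [0, 0, 0], "hand": 0.86}, {"offset": [0, 0, -0.2], "twist": [0, 0, 0], "hand": 0.84}, {"offset": [0, 0, 0], "twist": [0, 0, 0], "hand": 0.8}, {"offset": [-0.25, 0, 0], "twist": [0, 1.4, 0], "hand": 0.79}, {"offset": [0, 0, 0], "twist": [0, 1.4, 0], "hand": 0.79}]'

```text
t: 22.6
position: [0.492, 0.0247, 0.1184]
eef_rot: [0.767, 0.642, 0.0, -0.001]
contact_force: [-0.4, 0.7, -0.7]
gripper_width: 0.0179
finger_force: 0.0
```

```bash
python3 q.py; python3 tilt.py
```

```text
t 22.6 pos [0.492  0.0247 0.1184] yaw 79.8 F [-0.4  0.7 -0.7] T [ 0.03  -0.022 -0.   ] w 0.0179 ff 0.0 j6 0.14
flat 379 0.0992 bar 341 0.126
bar rect [497.8  41.8] [11.7 13.8] 78.1
wrist [0.4975 0.0346 0.0994] [0.0052 0.0184 0.9998] 714 [0.4645 0.0108 0.0979] [0.5232 0.0512 0.1007]
tilt 1.1 centre z 0.0996
bar yaw 76.9 n 1336 zmax 0.1344
```

The cap now rests free, level, at 113 in its start. Regripping.

>>> send_rows --rows '[{"offset": [0, 0.14, 0], "twist": [0, 0, 0], "hand": 0.8}, {"offset": [0, 0, 0], "twist": [0, 0, 0], "hand": 0.82}, {"offset": [0, 0, 0], "twist": [0, 0, 0], "hand": 0.84}, {"offset": [0, 0, 0], "twist": [0, 0, 0], "hand": 0.86}, {"offset": [0, 0, 0], "twist": [0, 0, 0], "hand": 0.86}]'

```text
t: 23.2
position: [0.4935, 0.0243, 0.1188]
eef_rot: [0.767, 0.642, -0.0, -0.0]
contact_force: [-1.5, 1.1, -0.5]
gripper_width: 0.0132
finger_force: 30.2
```

```bash
python3 q.py; python3 tilt.py
```

```text
t 23.2 pos [0.4935 0.0243 0.1188] yaw 79.8 F [-1.5  1.1 -0.5] T [ 0.21   0.177 -0.007] w 0.0132 ff 30.2 j6 0.14
flat 421 0.0994 bar 353 0.1261
bar rect [497.4  41.9] [12.  13.9] 80.1
wrist [0.4957 0.0335 0.0994] [0.0053 0.0041 1.    ] 812 [0.4648 0.0081 0.0981] [0.5232 0.0519 0.1006]
tilt 0.4 centre z 0.0994
bar yaw 79.7 n 1338 zmax 0.1343
```

>>> send_rows --rows '[{"offset": [0.03, -0.04, 0.1], "twist": [0, 0, 0], "hand": 0.86}, {"offset": [0, 0, 0.1], "twist": [0, 0, 0], "hand": 0.86}, {"offset": [0, 0, 0.1], "twist": [0, 0, 0], "hand": 0.86}, {"offset": [0, 0, 0.1], "twist": [0, 0, 0], "hand": 0.86}, {"offset": [0, 0, 0.12], "twist": [0, 0, 0], "hand": 0.86}]'

```text
t: 23.8
position: [0.4935, 0.0243, 0.114]
eef_rot: [0.767, 0.641, 0.0, 0.0]
contact_force: [-3.0, 1.1, 6.5]
gripper_width: 0.0133
finger_force: 31.1
```

```bash
python3 q.py; python3 tilt.py
```

```text
t 23.8 pos [0.4935 0.0243 0.114 ] yaw 79.8 F [-3.   1.1  6.5] T [ 0.124  0.483 -0.072] w 0.0133 ff 31.1 j6 0.14
flat 403 0.0946 bar 314 0.1216
bar rect [497.6  41.9] [11.9 13.5] 81.1
wrist [0.4954 0.0353 0.0947] [0.0048 0.0098 0.9999] 700 [0.4651 0.0085 0.0936] [0.5232 0.0522 0.096 ]
tilt 0.6 centre z 0.0948
bar yaw 79.5 n 1410 zmax 0.1376
```

>>> send_rows --rows '[{"offset": [0, -0.06, 0.03], "twist": [0, 0, 1.5], "hand": 0.86}, {"offset": [0, 0, 0.01], "twist": [0, 0, 1.5], "hand": 0.86}, {"offset": [0, 0, 0.01], "twist": [0, 0, 1.5], "hand": 0.86}, {"offset": [0, 0, 0.01], "twist": [0, 0, 1.5], "hand": 0.86}, {"offset": [0, 0, 0.01], "twist": [0, 0, 1.5], "hand": 0.86}]'

```text
t: 24.4
position: [0.494, 0.0242, 0.1137]
eef_rot: [0.808, 0.59, 0.001, 0.001]
contact_force: [-1.5, 0.0, 7.0]
gripper_width: 0.0132
finger_force: 31.1
```

```bash
python3 q.py; python3 tilt.py
```

```text
t 24.4 pos [0.494  0.0242 0.1137] yaw 72.3 F [-1.5  0.   7. ] T [-0.026  0.264  0.01 ] w 0.0132 ff 31.1 j6 0.27
flat 391 0.0943 bar 319 0.1213
bar rect [500.4  41.2] [12.4 13.5] 73.4
wrist [0.4974 0.0351 0.0945] [0.0047 0.0104 0.9999] 696 [0.465  0.0046 0.0935] [0.524  0.0524 0.0957]
tilt 0.7 centre z 0.0946
bar yaw 72.1 n 1405 zmax 0.1374
```

>>> send_rows --rows '[{"offset": [0, -0.03, 0.013], "twist": [0, 0, 2], "hand": 0.86}, {"offset": [0, 0, 0.013], "twist": [0, 0, 2], "hand": 0.86}, {"offset": [0, 0, 0.013], "twist": [0, 0, 2], "hand": 0.86}, {"offset": [0, 0, 0.013], "twist": [0, 0, 2], "hand": 0.86}, {"offset": [0, 0, 0.013], "twist": [0, 0, 2], "hand": 0.86}]'

```text
t: 25.0
position: [0.494, 0.0242, 0.1132]
eef_rot: [0.856, 0.517, 0.001, 0.001]
contact_force: [-0.5, 0.1, 6.6]
gripper_width: 0.013
finger_force: 31.2
```

```bash
python3 q.py; python3 tilt.py
```

```text
t 25.0 pos [0.494  0.0242 0.1132] yaw 62.2 F [-0.5  0.1  6.6] T [-0.121  0.161 -0.   ] w 0.0130 ff 31.2 j6 0.45
flat 399 0.0938 bar 317 0.1209
bar rect [503.5  39.9] [12.2 13.5] 63.3
wrist [0.4989 0.0351 0.094 ] [0.0036 0.0124 0.9999] 690 [0.4655 0.0047 0.0928] [0.5237 0.0528 0.0954]
tilt 0.7 centre z 0.0942
bar yaw 62.5 n 1405 zmax 0.1370
```

>>> send_rows --rows '[{"offset": [0, 0, 0.015], "twist": [0, 0, 3], "hand": 0.86}, {"offset": [0, 0, 0.015], "twist": [0, 0, 3], "hand": 0.86}, {"offset": [0, 0, 0.015], "twist": [0, 0, 3], "hand": 0.86}, {"offset": [0, 0, 0.015], "twist": [0, 0, 3], "hand": 0.86}, {"offset": [0, 0, 0.015], "twist": [0, 0, 3], "hand": 0.86}]'

```text
t: 25.6
position: [0.494, 0.0241, 0.1125]
eef_rot: [0.916, 0.4, 0.001, 0.001]
contact_force: [-1.2, -1.1, 7.6]
gripper_width: 0.0134
finger_force: 31.2
```

```bash
python3 q.py; python3 tilt.py
```

```text
t 25.6 pos [0.494  0.0241 0.1125] yaw 47.2 F [-1.2 -1.1  7.6] T [-0.096  0.243  0.076] w 0.0134 ff 31.2 j6 0.71
flat 390 0.0931 bar 309 0.1202
bar rect [507.3  36.7] [12.4 13.5] 47.4
wrist [0.502  0.0335 0.0934] [0.0059 0.0061 1.    ] 702 [ 4.676e-01 -1.000e-04  9.230e-02] [0.5239 0.0526 0.0946]
tilt 0.5 centre z 0.0935
bar yaw 47.4 n 1408 zmax 0.1365
```

>>> send_rows --rows '[{"offset": [0, -0.03, 0.014], "twist": [0, 0, 3], "hand": 0.86}, {"offset": [0, 0, 0.014], "twist": [0, 0, 3], "hand": 0.86}, {"offset": [0, 0, 0.014], "twist": [0, 0, 3], "hand": 0.86}, {"offset": [0, 0, 0.014], "twist": [0, 0, 3], "hand": 0.86}, {"offset": [0, 0, 0.014], "twist": [0, 0, 3], "hand": 0.86}]'

```text
t: 26.2
position: [0.4942, 0.0243, 0.112]
eef_rot: [0.961, 0.277, 0.002, 0.001]
contact_force: [-1.5, 0.3, 8.6]
gripper_width: 0.0132
finger_force: 31.3
```

```bash
python3 q.py; python3 tilt.py
```

```text
t 26.2 pos [0.4942 0.0243 0.112 ] yaw 32.2 F [-1.5  0.3  8.6] T [-0.187  0.219  0.023] w 0.0132 ff 31.3 j6 0.97
flat 389 0.0927 bar 316 0.1199
bar rect [510.4  32.9] [12.6 13.5] 32.7
wrist [0.5057 0.0318 0.0929] [0.0165 0.0126 0.9998] 636 [ 0.4746 -0.0027  0.092 ] [0.5241 0.053  0.0943]
tilt 1.2 centre z 0.0932
bar yaw 32.2 n 1392 zmax 0.1363
```

>>> send_rows --rows '[{"offset": [0, -0.02, 0.014], "twist": [0, 0, 1.6], "hand": 0.86}, {"offset": [0, 0, 0.014], "twist": [0, 0, 1.6], "hand": 0.86}, {"offset": [0, 0, 0.012], "twist": [0, 0, 1.6], "hand": 0.86}, {"offset": [0, 0, 0.01], "twist": [0, 0, 1.6], "hand": 0.86}, {"offset": [0, 0, 0.01], "twist": [0, 0, 1.6], "hand": 0.86}]'

```text
t: 26.8
position: [0.4941, 0.0244, 0.1115]
eef_rot: [0.978, 0.21, 0.002, 0.001]
contact_force: [-0.1, -1.4, 9.0]
gripper_width: 0.0133
finger_force: 31.4
```

```bash
python3 q.py; python3 tilt.py
```

```text
t 26.8 pos [0.4941 0.0244 0.1115] yaw 24.3 F [-0.1 -1.4  9. ] T [-0.181  0.218  0.011] w 0.0133 ff 31.4 j6 1.11
flat 377 0.0922 bar 310 0.1194
bar rect [511.5  30.8] [12.8 13.5] 25.0
wrist [0.5078 0.0299 0.0926] [0.0063 0.0011 1.    ] 443 [0.4839 0.0012 0.092 ] [0.5242 0.0528 0.0938]
tilt 0.4 centre z 0.0927
bar yaw 24.6 n 1385 zmax 0.1358
```

>>> send_rows --rows '[{"offset": [0, 0, 0.01], "twist": [0, 0, 0.6], "hand": 0.86}, {"offset": [0, 0, 0.0], "twist": [0, 0, 0.7], "hand": 0.86}, {"offset": [0, 0, 0.0], "twist": [0, 0, 0.7], "hand": 0.86}]'

```text
t: 27.2
position: [0.4941, 0.0244, 0.1114]
eef_rot: [0.981, 0.193, 0.002, 0.001]
contact_force: [-0.6, -0.1, 9.0]
gripper_width: 0.0139
finger_force: 31.4
```

```bash
python3 q.py; python3 tilt.py
```

```text
t 27.2 pos [0.4941 0.0244 0.1114] yaw 22.3 F [-0.6 -0.1  9. ] T [-0.222  0.179  0.03 ] w 0.0139 ff 31.4 j6 1.15
flat 381 0.0921 bar 317 0.1192
bar rect [511.8  30.2] [13.2 13.5] 22.3
wrist [0.5079 0.0291 0.0926] [0.0052 0.0029 1.    ] 404 [ 0.4851 -0.0021  0.092 ] [0.5239 0.0523 0.0938]
tilt 0.3 centre z 0.0926
bar yaw 22.3 n 1388 zmax 0.1358
```

>>> send_rows --rows '[{"offset": [0, 0, 0.01], "twist": [0, 0, 0.7], "hand": 0.86}, {"offset": [0, 0, 0.01], "twist": [0, 0, 0.7], "hand": 0.86}, {"offset": [0, 0, 0.0], "twist": [0, 0, 0.7], "hand": 0.86}]'

```text
t: 27.6
position: [0.4942, 0.0244, 0.1113]
eef_rot: [0.985, 0.175, 0.002, 0.001]
contact_force: [-1.0, -1.8, 8.7]
gripper_width: 0.0136
finger_force: 31.5
```

```bash
python3 q.py
```

```text
t 27.6 pos [0.4942 0.0244 0.1113] yaw 20.2 F [-1.  -1.8  8.7] T [-0.11   0.185  0.078] w 0.0136 ff 31.5 j6 1.18
flat 367 0.092 bar 312 0.1192
bar rect [512.   29.5] [12.8 13.5] 20.5
```

>>> send_rows --rows '[{"offset": [0, 0, 0.0], "twist": [0, 0, 0.7], "hand": 0.86}, {"offset": [0, 0, 0.0], "twist": [0, 0, 0.7], "hand": 0.86}]'

```text
t: 27.85
position: [0.4942, 0.0244, 0.1113]
eef_rot: [0.987, 0.163, 0.002, 0.001]
contact_force: [-0.3, -0.5, 8.8]
gripper_width: 0.0138
finger_force: 31.5
```

```bash
python3 q.py; python3 tilt.py
```

```text
t 27.85 pos [0.4942 0.0244 0.1113] yaw 18.8 F [-0.3 -0.5  8.8] T [-0.18   0.24   0.038] w 0.0138 ff 31.5 j6 1.21
flat 374 0.092 bar 313 0.1191
bar rect [512.2  29.1] [13.  13.5] 19.2
wrist [0.5074 0.0293 0.0924] [ 3.0e-04 -1.3e-03  1.0e+00] 355 [ 0.4861 -0.0011  0.092 ] [0.524  0.0525 0.0936]
tilt 0.1 centre z 0.0924
bar yaw 19.0 n 1381 zmax 0.1356
```

>>> send_rows --rows '[{"offset": [0, 0, 0.0], "twist": [0, 0, 0.7], "hand": 0.86}, {"offset": [0, 0, 0.0], "twist": [0, 0, 0.7], "hand": 0.86}]'

```text
t: 28.15
position: [0.4942, 0.0244, 0.1113]
eef_rot: [0.988, 0.151, 0.002, 0.001]
contact_force: [-0.7, -1.4, 8.6]
gripper_width: 0.0133
finger_force: 31.4
```

```bash
python3 q.py
```

```text
t 28.15 pos [0.4942 0.0244 0.1113] yaw 17.4 F [-0.7 -1.4  8.6] T [-0.182  0.235  0.077] w 0.0133 ff 31.4 j6 1.23
flat 366 0.092 bar 312 0.1192
bar rect [511.7  30.4] [12.9 17.4] 16.8
```

>>> send_rows --rows '[{"offset": [0, 0, 0.0], "twist": [0, 0, 0.6], "hand": 0.86}, {"offset": [0, 0, 0.0], "twist": [0, 0, 0.6], "hand": 0.86}]'

```text
t: 28.4
position: [0.4941, 0.0243, 0.1113]
eef_rot: [0.99, 0.141, 0.002, 0.001]
contact_force: [-0.9, -0.2, 9.8]
gripper_width: 0.0136
finger_force: 31.5
```

```bash
python3 q.py; python3 tilt.py
```

```text
t 28.4 pos [0.4941 0.0243 0.1113] yaw 16.2 F [-0.9 -0.2  9.8] T [-0.254  0.329  0.124] w 0.0136 ff 31.5 j6 1.25
flat 371 0.0919 bar 319 0.1191
bar rect [511.9  29.3] [12.9 16.1] 15.5
wrist [0.5078 0.0287 0.0925] [-3.3e-03 -5.0e-04  1.0e+00] 311 [ 4.879e-01 -1.000e-04  9.200e-02] [0.5233 0.0525 0.0936]
tilt 0.2 centre z 0.0924
bar yaw 16.7 n 1384 zmax 0.1357
```

>>> send_rows --rows '[{"offset": [0, 0, 0.0], "twist": [0, 0, 0.6], "hand": 0.86}, {"offset": [0, 0, 0.0], "twist": [0, 0, 0], "hand": 0.86}]'

```text
t: 28.7
position: [0.494, 0.0242, 0.1113]
eef_rot: [0.991, 0.136, 0.002, 0.001]
contact_force: [-1.7, -2.0, 9.2]
gripper_width: 0.0133
finger_force: 31.5
```

```bash
python3 q.py
```

```text
t 28.7 pos [0.494  0.0242 0.1113] yaw 15.6 F [-1.7 -2.   9.2] T [-0.311  0.302  0.16 ] w 0.0133 ff 31.5 j6 1.26
flat 369 0.0919 bar 315 0.1191
bar rect [512.2  27.9] [12.9 13.5] 15.7
```

>>> send_rows --rows '[{"offset": [0, 0, 0.0], "twist": [0, 0, 0.6], "hand": 0.86}, {"offset": [0, 0, 0.0], "twist": [0, 0, 0], "hand": 0.86}]'

```text
t: 28.95
position: [0.4939, 0.0242, 0.1112]
eef_rot: [0.991, 0.131, 0.002, 0.001]
contact_force: [-0.5, -2.0, 8.9]
gripper_width: 0.0135
finger_force: 31.5
```

```bash
python3 q.py; python3 tilt.py
```

```text
t 28.95 pos [0.4939 0.0242 0.1112] yaw 15.1 F [-0.5 -2.   8.9] T [-0.316  0.31   0.195] w 0.0135 ff 31.5 j6 1.27
flat 374 0.0919 bar 318 0.1191
bar rect [511.6  29.6] [13.  20.5] 15.1
wrist [0.5087 0.0263 0.0924] [-0.0073 -0.0028  1.    ] 318 [ 0.4901 -0.0024  0.092 ] [0.5238 0.0521 0.0936]
tilt 0.4 centre z 0.0923
bar yaw 16.0 n 1379 zmax 0.1355
```

>>> send_rows --rows '[{"offset": [0, -0.03, 0.0], "twist": [0, 0, 0.6], "hand": 0.86}, {"offset": [0.02, 0, 0.0], "twist": [0, 0, 0.4], "hand": 0.86}, {"offset": [0, 0, 0.0], "twist": [0, 0, 0], "hand": 0.86}]'

```text
t: 29.35
position: [0.4938, 0.0242, 0.1112]
eef_rot: [0.992, 0.123, 0.001, 0.001]
contact_force: [-1.6, -1.8, 10.4]
gripper_width: 0.0138
finger_force: 31.7
```

```bash
python3 q.py; python3 tilt.py
```

```text
t 29.35 pos [0.4938 0.0242 0.1112] yaw 14.1 F [-1.6 -1.8 10.4] T [-0.533  0.433  0.361] w 0.0138 ff 31.7 j6 1.29
flat 378 0.0919 bar 309 0.119
bar rect [511.9  28.2] [13.1 15. ] 13.3
wrist [0.5081 0.0275 0.0925] [0.0068 0.0027 1.    ] 320 [ 0.4899 -0.0022  0.092 ] [0.5238 0.0524 0.0937]
tilt 0.4 centre z 0.0926
bar yaw 15.5 n 1380 zmax 0.1358
```

The torque is rising firmly at the stop, about 65° round and at 106 mm height: the cap is home. Releasing.

>>> send_rows --rows '[{"offset": [0, 0, 0], "twist": [0, 0, 0], "hand": 0.83}, {"offset": [0, 0, 0], "twist": [0, 0, 0], "hand": 0.8}, {"offset": [0, 0, 0], "twist": [0, 0, 0], "hand": 0.76}, {"offset": [0, 0, 0], "twist": [0, 0, 0], "hand": 0.72}, {"offset": [0, 0, 0], "twist": [0, 0, 0], "hand": 0.7}]'

```text
t: 29.95
position: [0.4922, 0.0253, 0.1097]
eef_rot: [0.993, 0.122, -0.0, -0.0]
contact_force: [-0.1, -0.6, -0.0]
gripper_width: 0.0252
finger_force: 0.0
```

```bash
python3 q.py; python3 tilt.py
```

```text
t 29.95 pos [0.4922 0.0253 0.1097] yaw 14.0 F [-0.1 -0.6 -0. ] T [ 0.078 -0.036  0.049] w 0.0252 ff 0.0 j6 1.29
flat 347 0.0931 bar 364 0.1203
bar rect [511.5  27.9] [14.5 13.3] 14.3
wrist [0.5088 0.0258 0.0932] [0.0345 0.011  0.9993] 566 [ 0.4881 -0.003   0.092 ] [0.524  0.0527 0.0946]
tilt 2.1 centre z 0.0937
bar yaw 17.6 n 1385 zmax 0.1355
```

>>> send_rows --rows '[{"offset": [0, 0, -1], "twist": [0, 0, 0], "hand": 0.68}, {"offset": [0, 0, -2], "twist": [0, 0, 0], "hand": 0.65}, {"offset": [0, 0, -4], "twist": [0, 0, 0], "hand": 0.6}, {"offset": [0, 0, -4], "twist": [0, 0, 0], "hand": 0.5}, {"offset": [0, 0, -2], "twist": [0, 0, 0], "hand": 0.5}]'

```text
t: 30.55
position: [0.4941, 0.0252, 0.2443]
eef_rot: [0.993, 0.122, 0.003, 0.0]
contact_force: [1.1, 0.1, -0.1]
gripper_width: 0.0423
finger_force: 0.0
```

>>> send_rows --rows '[{"offset": [0, 0, 0], "twist": [0, 0, 0], "hand": 0.5}, {"offset": [0, 0, 0], "twist": [0, 0, 0], "hand": 0.5}, {"offset": [0, 0, 0], "twist": [0, 0, 0], "hand": 0.5}]'

```text
t: 30.85
position: [0.4913, 0.0253, 0.239]
eef_rot: [0.993, 0.122, -0.001, -0.0]
contact_force: [0.4, -0.2, -0.2]
gripper_width: 0.0425
finger_force: 0.0
```

```bash
python3 far.py; python3 ax.py; python3 - <<'E'
from bench import env; import cv2
s=env.snapshot("side")["image"]; cv2.imwrite("pics/end.png",cv2.convertScaleAbs(cv2.resize(s[200:320,230:380],None,fx=4,fy=4,interpolation=cv2.INTER_CUBIC),alpha=1.5))
E
```

```text
wrist bar 8801 rect [494.5  24.9] [46.8 89.7] yaw 103.7 n [-0.965 -0.237  0.117] z 0.118 0.3247
   flat 457 [0.4937 0.0238 0.0933] n [-0.008  0.001  1.   ] z at axis 0.0933 box [ 0.465  -0.0059  0.0922] [0.523  0.0524 0.0946] circ [494.4  23.2] 29.6
top bar 491 rect [469.1  18.9] [39.7 88.9] yaw 99.2 n [0.996 0.081 0.035] z 0.1186 0.6463
   flat 34 [0.4735 0.0204 0.0933] n [0.083 0.036 0.996] z at axis 0.0915 box [ 0.4642 -0.003   0.0921] [0.4892 0.0453 0.0948] circ [481.1  21.1] 25.5
[  7 469  52   2   0   0  12   1  77 249 291 286  13  11   8  15  15  37
 651  58   9   7   6  81 208   0   0   0   0]
tank 0.03 930 [487.7  23.8] 54.4
tank 0.04 917 [493.3  23.3] 48.8
tank 0.05 591 [493.5  23. ] 44.4
tank 0.055 301 [494.6  23.7] 39.2
bar 204 [0.4948 0.0233 0.1206] [-0.005  0.013  1.   ] rect [494.2  22.9] [49.8 13.8] 14.7 yaw 15.7 [0.4702 0.0121 0.1193] [0.5173 0.0344 0.1216]
[0.49134378 0.02529052 0.23867315] [ 9.92540980e-01  1.21901217e-01 -1.55795056e-03 -2.61360200e-04]
```

View pics/end.png

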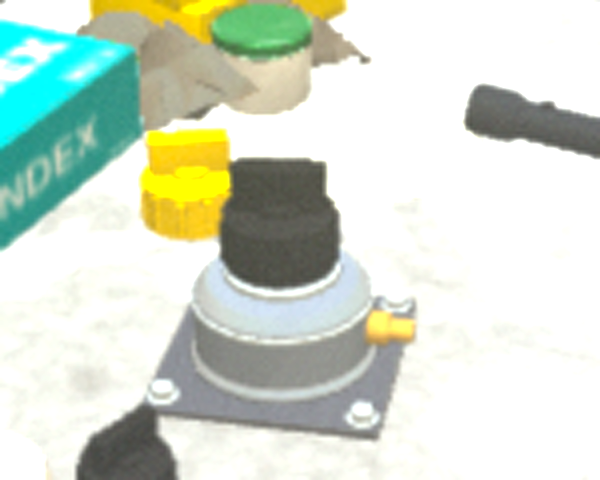

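Seated and level, but my height reading (about 106.8) is slightly above 106. I'll move aside and compare against the unobstructed top view.

>>> send_rows --rows '[{"offset": [0, 4, -1], "twist": [0, 0, 0], "hand": 0.5}, {"offset": [0, 4.5, 0], "twist": [0, 0, 0], "hand": 0.5}, {"offset": [0, 4.5, 0], "twist": [0, 0, 0], "hand": 0.5}, {"offset": [0, 4.5, 0], "twist": [0, 0, 0], "hand": 0.5}, {"offset": [0, 4, 0], "twist": [0, 0, 0], "hand": 0.5}]'

```text
t: 31.55
position: [0.5446, -0.1854, 0.2492]
eef_rot: [0.993, 0.122, -0.001, -0.0]
contact_force: [0.4, 0.2, 0.2]
gripper_width: 0.043
finger_force: 0.0
```

```bash
cat > t.py <<'E'
from h import *; from bench import env
for k in range(3):
    s=env.snapshot("top"); v,u=np.mgrid[195:275,260:350]; P=world(s,list(zip(u.ravel(),v.ravel())))
    n=np.hypot(P[:,0]-.493,P[:,1]-.0245)<.045
    for lo,hi in((.109,.134),(.084,.101)):
        Q=P[n&(P[:,2]>lo)&(P[:,2]<hi)]; print(lo,len(Q),Q.mean(0).round(4),np.median(Q[:,2]).round(4),cv2.minAreaRect((Q[:,:2]*1000).astype(np.float32))[0::2])
E
python3 t.py
```

```text
0.109 161 [0.4921 0.0246 0.1191] 0.1194 ((493.06201171875, 24.79328155517578), 15.33012580871582)
0.084 485 [0.4923 0.025  0.0925] 0.0922 ((493.21337890625, 25.155147552490234), 74.44415283203125)
0.109 158 [0.4923 0.0248 0.1195] 0.1195 ((492.617919921875, 24.69347381591797), 15.295467376708984)
0.084 485 [0.4923 0.025  0.0924] 0.0922 ((493.142333984375, 25.257766723632812), 15.44465446472168)
0.109 161 [0.4925 0.0248 0.1195] 0.1195 ((493.2601013183594, 24.863872528076172), 15.305371284484863)
0.084 482 [0.4924 0.025  0.0925] 0.0923 ((493.2677001953125, 25.063018798828125), 73.76078033447266)
```

By the top view the height is 106.6 and the yaw 15.3°. I'll regrip at the better-measured centre (0.4927, 0.0249) and check gently that it is really at the stop.

>>> send_rows --rows '[{"offset": [0.06, -4.33, 0], "twist": [0, 0, 0], "hand": 0.6}, {"offset": [0, -4.33, 0], "twist": [0, 0, 0], "hand": 0.68}, {"offset": [0, -4.33, 0], "twist": [0, 0, 0], "hand": 0.7}, {"offset": [0, -4.33, 0], "twist": [0, 0, 0], "hand": 0.72}, {"offset": [0, -4.33, 0], "twist": [0, 0, -1.3], "hand": 0.72}]'

```text
t: 32.2
position: [0.4908, 0.0295, 0.2496]
eef_rot: [0.991, 0.134, -0.001, -0.0]
contact_force: [0.3, 0.4, 0.6]
gripper_width: 0.0238
finger_force: 0.0
```

>>> send_rows --rows '[{"offset": [0, 0, 0], "twist": [0, 0, 0], "hand": 0.72}, {"offset": [0, 0, 0], "twist": [0, 0, 0], "hand": 0.72}]'

```text
t: 32.4
position: [0.4915, 0.0286, 0.2498]
eef_rot: [0.991, 0.135, -0.0, -0.0]
contact_force: [-0.2, 0.5, 0.9]
gripper_width: 0.024
finger_force: 0.0
```

```bash
python3 - <<'E'
from h import *; from bench import env
o=env.get_obs(); M=R.from_quat(o["eef_rot"]); print(o["position"],M.as_matrix().round(3),"cm",(M.inv().apply(np.array([.4927,.0249,.112])-o["position"])*100).round(2))
E
python3 ax.py|grep bar
```

```text
[0.49148287 0.02861925 0.24982561] [[ 0.964  0.268 -0.001]
 [ 0.268 -0.964 -0.   ]
 [-0.001 -0.    -1.   ]] cm [ 0.03  0.39 13.78]
bar 177 [0.4949 0.0231 0.1207] [-0.     0.017  1.   ] rect [494.3  23.7] [48.4 12.9] 16.3 yaw 15.7 [0.4703 0.013  0.1194] [0.5172 0.0338 0.122 ]
```

>>> send_rows --rows '[{"offset": [0.06, 0.44, 4.5], "twist": [0, 0, 0], "hand": 0.72}, {"offset": [0, 0, 4.5], "twist": [0, 0, 0], "hand": 0.72}, {"offset": [0, 0, 2.5], "twist": [0, 0, 0], "hand": 0.72}, {"offset": [0, 0, 1.2], "twist": [0, 0, 0], "hand": 0.74}, {"offset": [0, 0, 0.9], "twist": [0, 0, 0], "hand": 0.76}]'

```text
t: 32.95
position: [0.4939, 0.0216, 0.1125]
eef_rot: [0.991, 0.132, -0.001, -0.0]
contact_force: [0.3, -0.9, -0.2]
gripper_width: 0.0201
finger_force: 0.0
```

>>> send_rows --rows '[{"offset": [0, 0, 0], "twist": [0, 0, 0], "hand": 0.8}, {"offset": [0, 0, 0], "twist": [0, 0, 0], "hand": 0.82}, {"offset": [0, 0, 0], "twist": [0, 0, 0], "hand": 0.84}, {"offset": [0, 0, 0], "twist": [0, 0, 0], "hand": 0.86}, {"offset": [0, 0, 0], "twist": [0, 0, 0], "hand": 0.86}]' --newtons 30

```text
t: 33.45
position: [0.4936, 0.0235, 0.1142]
eef_rot: [0.991, 0.133, -0.0, -0.001]
contact_force: [-1.0, 4.2, -6.2]
gripper_width: 0.0138
finger_force: 30.1
```

```bash
python3 q.py; python3 tilt.py
```

```text
t 33.45 pos [0.4936 0.0235 0.1142] yaw 15.3 F [-1.   4.2 -6.2] T [0.824 0.192 0.077] w 0.0138 ff 30.1 j6 1.26
flat 359 0.0932 bar 323 0.1202
bar rect [511.2  30.3] [13.4 18.5] 14.9
wrist [0.5056 0.0281 0.0933] [0.02   0.0017 0.9998] 699 [ 0.4762 -0.0052  0.092 ] [0.5238 0.0526 0.0946]
tilt 1.1 centre z 0.0936
bar yaw 16.3 n 1343 zmax 0.1378
```

>>> send_rows --rows '[{"offset": [0, -0.08, 0.1], "twist": [0, 0, 0], "hand": 0.86}, {"offset": [0, 0, 0.1], "twist": [0, 0, 0], "hand": 0.86}, {"offset": [0, 0, 0], "twist": [0, 0, 0], "hand": 0.86}]'

```text
t: 33.85
position: [0.4937, 0.0236, 0.1135]
eef_rot: [0.991, 0.133, 0.0, 0.0]
contact_force: [-4.8, 2.0, 7.9]
gripper_width: 0.0137
finger_force: 32.1
```

```bash
python3 q.py; python3 tilt.py
```

```text
t 33.85 pos [0.4937 0.0236 0.1135] yaw 15.3 F [-4.8  2.   7.9] T [0.453 0.924 0.044] w 0.0137 ff 32.1 j6 1.27
flat 351 0.0925 bar 316 0.1197
bar rect [511.9  28.3] [13.7 14.2] 14.7
wrist [0.5053 0.0295 0.0928] [1.000e-02 4.000e-04 9.999e-01] 598 [ 0.4788 -0.0048  0.092 ] [0.524  0.0521 0.0939]
tilt 0.6 centre z 0.0929
bar yaw 16.5 n 1349 zmax 0.1373
```

>>> send_rows --rows '[{"offset": [0, 0, 0], "twist": [0, 0, 0.7], "hand": 0.86}, {"offset": [0, 0, 0], "twist": [0, 0, 0.7], "hand": 0.86}, {"offset": [0, 0, 0], "twist": [0, 0, 0], "hand": 0.86}]'

```text
t: 34.25
position: [0.4937, 0.0236, 0.1135]
eef_rot: [0.993, 0.121, 0.0, 0.0]
contact_force: [-4.3, 2.1, 6.3]
gripper_width: 0.0131
finger_force: 32.4
```

```bash
python3 q.py; python3 tilt.py
```

```text
t 34.25 pos [0.4937 0.0236 0.1135] yaw 13.9 F [-4.3  2.1  6.3] T [0.576 0.986 0.384] w 0.0131 ff 32.4 j6 1.29
flat 349 0.0924 bar 316 0.1196
bar rect [512.2  27.2] [13.6 12.9] 14.7
wrist [0.5051 0.031  0.0927] [1.240e-02 4.000e-04 9.999e-01] 589 [ 0.478  -0.0051  0.092 ] [0.5241 0.0523 0.094 ]
tilt 0.7 centre z 0.0929
bar yaw 15.5 n 1359 zmax 0.1373
```

The torque rises 0.34 Nm for 1.4° at the same yaw, so this is the hard stop and the cap is home. Releasing and backing off.

>>> send_rows --rows '[{"offset": [0, 0, 0], "twist": [0, 0, -0.5], "hand": 0.84}, {"offset": [0, 0, 0], "twist": [0, 0, 0], "hand": 0.8}, {"offset": [0, 0, 0], "twist": [0, 0, 0], "hand": 0.76}, {"offset": [0, 0, 0], "twist": [0, 0, 0], "hand": 0.72}, {"offset": [0, 0, 0], "twist": [0, 0, 0], "hand": 0.7}]'

```text
t: 34.85
position: [0.4948, 0.0232, 0.1123]
eef_rot: [0.992, 0.125, 0.001, 0.0]
contact_force: [-0.4, -0.3, -0.1]
gripper_width: 0.0258
finger_force: 0.0
```

>>> send_rows --rows '[{"offset": [0, 0, -1], "twist": [0, 0, 0], "hand": 0.68}, {"offset": [0, 0, -2], "twist": [0, 0, 0], "hand": 0.65}, {"offset": [0, 0, -4], "twist": [0, 0, 0], "hand": 0.6}, {"offset": [0, 0, -4], "twist": [0, 0, 0], "hand": 0.5}, {"offset": [0, 0, -2], "twist": [0, 0, 0], "hand": 0.5}]'

```text
t: 35.35
position: [0.496, 0.0234, 0.2462]
eef_rot: [0.992, 0.125, 0.003, 0.001]
contact_force: [1.0, 0.3, -0.4]
gripper_width: 0.0427
finger_force: 0.0
```

>>> send_rows --rows '[{"offset": [0, 4, 0], "twist": [0, 0, 0], "hand": 0.5}, {"offset": [0, 4.5, 0], "twist": [0, 0, 0], "hand": 0.5}, {"offset": [0, 4.5, 0], "twist": [0, 0, 0], "hand": 0.5}, {"offset": [0, 4.5, 0], "twist": [0, 0, 0], "hand": 0.5}, {"offset": [0, 0, 0], "twist": [0, 0, 0], "hand": 0.5}]'

```text
t: 35.85
position: [0.5397, -0.1515, 0.2428]
eef_rot: [0.992, 0.123, 0.001, 0.002]
contact_force: [0.2, 0.4, 0.2]
gripper_width: 0.0426
finger_force: 0.0
```

```bash
python3 t.py|tail -2; python3 -c "
from bench import env; print(env.hand_in())"
```

```text
0.109 160 [0.4927 0.0246 0.1193] 0.1195 ((493.08624267578125, 24.652915954589844), 15.753857612609863)
0.084 488 [0.4923 0.0248 0.0925] 0.0925 ((493.3946838378906, 24.957901000976562), 74.01008605957031)
the job is handed in; nothing more can be done
None
```

The job is handed in: the cap is turned forward against its stop and released, level at about 106.6 mm by the top camera (106 nominal); on the way it tilted about 11° while dropping into its start, so I levelled it back at its loose height and let it down again before pressing and turning it home.

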